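# Pack the moisture meter under the cantilever tray of the sorting kit

### The arm

A 6-joint arm with a two-finger parallel gripper is mounted at the origin on the work surface. World frame = base frame: x ahead of the robot, y to its left, z up, the work surface at z = 0. Lengths are in mm, angles in rad, forces in N, time in s.
With the tool pointing down it reaches from about 375 to 750 mm from the base axis. Payload 9 kg.
Tool frame: the origin (TCP) lies on the centre line of the jaws, within the pads' length; the fingertips stand 14 mm ahead of it and the grasp point (between the pads) lies 5 mm behind it; z points along the fingers, x is the direction in which the jaws open and shut, and the axes are right-handed (so a half turn about z gives the same grasp; the last joint's range is limited). The gripper opens to 85 mm and grips with 20 to 120 N. Pads are 22 mm wide; open, the fingers measure 114 mm over their backs; the gripper's body (76 mm by 85 mm) begins 54 mm behind the grasp point. The pads swing forward as they close: fully open they stand 13 mm farther back than shut.
Start: joints at [0.909, 0.104, 0.097, 1.564, 0, 1.353], TCP at [257.632, 541.905, 245.331] pointing down, gripper open.
Joint ranges: [-2.99, 2.99], [-0.84, 1.86], [-1.1, 1.16], [-1.84, 2.11], [-1.51, 1.56], [-3.14, 3.14]. Speed limits (rad/s): [2.22, 2.22, 2.57, 3.14, 3.14, 3.14].

### API

Orientations are given as a unit quaternion [x, y, z, w].
In Python, from workcell import robot, cams, finder gives the robot as it stands.
- The arm moves only by the tool carry_out, never from a script. Its argument "commands" is a list of rows, each a list of 3 entries, a list of its own where there are three numbers: the turn, a rotation vector about the tool's x, y, z in rad, then the shift along the tool's x, y, z in cm, then the opening, from -1 (shut) to 1 (fully open). In form: [[[rx, ry, rz], [tx, ty, tz], gripper], ...]. A call has 1 to 10 rows; each row shifts and turns the commanded pose from where the row before left it, along the tool's axes as they then stand; what a row does not reach is not made up. A row lasts 1/8 s, in which the tool goes at most 62.5 mm and 10.7 degrees, less where a joint would pass 70% of its speed; a pose out of reach is approached as far as the arm can. A call with a gripper value outside its range is refused whole. The fingers move at their own pace and stop on an object; the grip force is fixed at half the most. Time passes only in rows, so rows that do not move let the fingers close. It gives the time, the measured TCP pose, the force and the opening at its end, in the units of the state.
- robot.get_state(): the state, without advancing time (a new reading comes with each control period).
- cams.snapshot(name): name is "scene" or "top"; returns (picture, depth): 400x640x3 uint8, red, green, blue; 400x640 float32, mm along the optical axis (not along the pixel's ray), 0 where there is no reading.
- cams.camera_info(name): a dict with "camera_matrix" (3x3 intrinsics, pixels), "D" ([k1, k2, p1, p2, k3] as OpenCV has them; the pictures are not rectified), "R" (3x3) and "t" (3): a world point X has camera coordinates R X + t. Camera axes: x right, y down, z forward; pixel columns grow to the right and rows downward; lengths in mm; the calibration is good to about 2 mm. A picture is of the moment at which its call begins. camera_info takes no time and is no camera call.
- robot.job_done(): hands the job in, once; it reports no verdict.
Trained networks look in the newest picture that a camera, given by its name, has taken for a name from the list of things; names that differ only in an ending like _2 or _b are one class to them, and where a whole thing is asked for, a point or a joint stands for the part that bears it (a point fixed in the world has none). Each returns a list of dicts, best first, with "score" (0 to 1); they miss things now and then, are a little off and sometimes report something else, mostly with a low value. They report only what shows in the picture. A call takes as long as a camera call. They do not tell look-alikes from the thing itself.
- finder.masks_of(query, camera): "pixels" (400x640 bool, what is visible of it) and "pixel" ([column, row] in pixels, amid what is visible of it).
The state is a dict: "time_s": time; "joint_positions": joint angles; "joint_velocities": joint speeds; "tau": joint torques, N m; "eef_pos": TCP position; "ee_rot": TCP orientation; "contact_force": force on the tool from outside, world axes, zero at the start; "torque": the same for the moment, N m; "finger_gap": finger opening in mm.
Only numpy, scipy, OpenCV 4.12 (cv2) and the standard library are available. Lean on these libraries where they do the work, as an engineer would, in place of code of your own. Each camera call takes 0.05 s, during which the arm holds its last target.

### The job

Put the orange moisture meter away in the green kit case: lift the yellow top tray by its handle until it has swung right over and stays up by itself, then lay the meter flat, screen up and lengthwise (front to back), in the bay underneath, pushed back against the sprung pad so that it sits down on the bay floor behind the sill, and let go of it. Then bring the tray back down under control, without letting it drop, until it is fully shut, with its contents still in their places, and leave everything else on the bench alone.

Things in the scene. Friction and masses are not known exactly. Their poses are not given: they have to be found in the camera images.
- case: Green open kit case fixed to the bench, 236 mm (x, front to back) x 178 (y) x 54 tall, walls and floor 6 mm; its front (-x) faces the robot's right. Origin: centre of underside, z up. Outside its sides (y = +-90 to 100 mm) green ears rise to 88 mm at x = 8 to 96 and steel links run. A cross sill at x = -64 to -58 mm parts the front gutter (brass rods) from the bay, 166 mm wide, behind it.
- bay (a point): Point on the bay floor where the middle of the meter's underside comes to lie: case x = 17, y = 0, z = 6 mm, axes as the case; the place across (y) is free. The bay's free length, sill to pad, is 144 mm, less than the 150 mm meter: hold it above the sill, push it back against the pad until its front end clears the sill, then lower it.
- sill (a point): Middle of the sill's top rear edge, the front end of the bay: case x = -58, y = 0, z = 22 mm (16 mm above the bay floor).
- pad: Sprung black rubber pad at the back of the bay, 120 mm wide; origin: middle of its face's lower edge, case x = 86 mm when free, 7 mm above the case's underside; the face is 40 mm tall. It slides back (+x) up to 16 mm; about 4 N to start it, 6 N at 6 mm, 10 N at the stop. The meter's end rubs on it going down: see that it lies flat.
- tray_arm (a joint): Swing of the tray's parallel links (88 mm), rad: 0 shut, 1.99 open on its stop. The tray stays level; at q it and its handle have moved, in the case frame, 88 x (cos 10deg - cos(q - 10deg)) mm back (+x) and 88 x (sin(q - 10deg) + sin 10deg) mm up: 108 back, 101 up at the stop. Beyond 1.8 it is over centre and stays open by its weight; below that it falls shut, lightly damped: hold it.
- tray: Yellow tray, 228 mm (x) x 178 (y) x 36 tall, 3 lanes along x, about 5.5 N with contents. Origin: centre of underside, axes as the case. Shut: at case x = 1, z = 55 mm, front edge at x = -113. Open: underside at 156 mm, front edge at x = -5, still over the bay's rear part, 22 mm in front of the seated meter's middle: reach in with the tool leaning back 35 to 45 degrees from vertical.
- handle (a point): Middle of the tray's black handle bar, 14 x 14 mm thick, 66 mm clear length along y, centred 62 mm above the tray's underside, on two steel posts; axes as the case. It can be pinched from above across x.
- meter: Loose orange moisture meter, a box 150 mm long (x) x 52 mm wide (y) x 38 mm tall, about 0.28 kg, screen on top; origin: centre of its underside, z up. It lies on the bench, its x about along the rack's x, half under the rack's near edge; reach it from that side with the tool leaning back 35 to 45 degrees.
- rack: Low wooden rack fixed to the bench, carrying a shallow crate (top 210 mm); origin on the bench below, z up, x from its open near edge inwards. Its board spans x = -20 to 130 mm and y = +-125 mm, underside 166 mm above the bench. Legs 20 mm square centred at x = 0 and 115, y = +-115 mm. The meter's middle lies 12 to 28 mm behind the board's near edge (x = -20 mm).
- cal_block: Loose aluminium block 80 x 32 x 24 mm lying in the tray's +y lane; must stay in the tray. Origin: centre of underside.
- tin: Loose amber jar, 38 mm wide, 45 mm tall, standing in the tray's -y lane; must stay in the tray upright. Origin: centre of underside.
- brush: Loose bench brush with green handle, about 195 mm long, bystander at the far side.
- mallet: Loose wooden hammer, bystander at the far side.
- jar: Loose amber jar, 72 mm wide, 110 mm tall, bystander.
- bowl: Loose white bowl, 120 mm wide, 50 mm tall, bystander.
- punnet: Loose small black crate of acorns, 130 x 100 x 50 mm, bystander at the far side.
Mind the look-alikes: they are no part of the job. There is more than one size of the tin; the one meant has the size given above.

How it is judged (in metres and radians):
On the way, in this order (a step that is already met when the one before it is completed fails the run):
1. the tray is swung fully open and stays up, let go (1.85 rad or more) (value of joint tray_arm above 1.85 rad and contact force between each of the arm, the fingers and tray below 0.2 N), for 0.3 s.
2. with the tray still up, the meter lies down in the bay behind the sill, released (value of joint tray_arm above 1.75 rad and z of meter in the frame of case below 0.011 m and x of meter in the frame of case between 0.009 and 0.025 m and y of meter in the frame of case between -0.06 and 0.06 m and contact force between the fingers and meter below 0.2 N), for 0.2 s.
At the end, for the whole second after the job is handed in: Tray shut (joint < 0.04 rad). Meter at rest on the bay floor behind the sill (5 mm in height, 8 mm front to back, 60 mm across), screen up within 0.06 rad, lengthwise within 0.1 rad. Block and upright jar still on the floor of their own tray lanes (value of joint tray_arm below 0.04 rad and z of meter in the frame of case between 0 and 0.011 m and x of meter in the frame of case between 0.009 and 0.025 m and y of meter in the frame of case between -0.06 and 0.06 m and angle between the x axis of meter and the x axis of case, either way round below 0.1 rad and angle between meter's own z axis and vertical below 0.06 rad and linear speed of meter below 0.02 m/s and z of cal_block in the frame of tray between 0 and 0.012 m and y of cal_block in the frame of tray above 0.03 m and z of tin in the frame of tray between 0 and 0.012 m and y of tin in the frame of tray below -0.03 m and angle between tin's own z axis and vertical below 0.2 rad); the robot touches nothing.
It fails at once if the tray is dropped: it swings shut faster than 3 rad/s (velocity of joint tray_arm below -3 rad/s).
It fails at once if a bystander (brush, mallet, jar, bowl, punnet) is moved more than 25 mm (distance of any of brush, mallet, jar, bowl, punnet from where it was at the start of the episode above 0.025 m).
It also fails if it takes over 72 s, if anything falls off the work surface, if the arm or the gripper's body presses on something with over 40 N, if the wrist force passes 120 N, or if a joint passes its speed limit or range.

## Working session

There is one attempt and no reset: what is moved stays moved. The work goes in short steps, Python scripts to look and compute and a tool call to move; the robot and the scene stay as the last step left them, time stands still between calls to the robot, and variables do not carry over. Pictures are saved under pics/ and viewed, and the job is handed in when it is done.

Besides the shell and the picture viewer there is one more tool, called after "Emit:" as name([rows], argument=value, ...), one row to a line, values as JSON. carry_out: Moves the arm, as the interface text tells. Its arguments: {"type":"object","properties":{"commands":{"type":"array","items":{"type":"array"}}},"required":["commands"]}

```bash
mkdir -p pics; ls; cat > h.py <<'E'
import numpy as np, cv2
from workcell import robot, cams, finder
def cloud(name,depth):
    ci=cams.camera_info(name);K=np.array(ci["camera_matrix"]);D=np.array(ci["D"]);R=np.array(ci["R"]);t=np.array(ci["t"])
    v,u=np.mgrid[0:400,0:640]
    p=cv2.undistortPoints(np.stack([u.ravel(),v.ravel()],1).astype(np.float64)[:,None],K,D)[:,0]
    z=depth.ravel()
    X=np.c_[p*z[:,None],z]
    W=(X-t)@R
    W[z<=0]=np.nan
    return W.reshape(400,640,3)
def proj(name,P):
    ci=cams.camera_info(name)
    r,_=cv2.Rodrigues(np.array(ci["R"],float))
    return cv2.projectPoints(np.array(P,float).reshape(-1,3),r,np.array(ci["t"],float),np.array(ci["camera_matrix"],float),np.array(ci["D"],float))[0][:,0]
def shot(name,fn=None):
    im,d=cams.snapshot(name)
    if fn: cv2.imwrite('pics/'+fn,im[:,:,::-1])
    return im,d,cloud(name,d)
E
python3 - <<'E'
from h import *
for n in ("scene","top"):
    im,d,W=shot(n,n+"0.png"); np.savez(n+"0.npz",im=im,d=d,W=W)
    ci=cams.camera_info(n); print(n,np.round(-np.array(ci["R"]).T@np.array(ci["t"])),np.round(ci["R"],2).tolist())
print(robot.get_state())
E
```

```text
pics
scene [1275.  779. 1112.] [[-0.77, 0.63, 0.02], [0.43, 0.55, -0.72], [-0.46, -0.55, -0.7]]
top [ 468.  -16. 1467.] [[-0.01, -1.0, 0.0], [-1.0, 0.01, -0.08], [0.08, -0.0, -1.0]]
{'time_s': 0.1, 'joint_positions': array([ 9.09319172e-01,  1.04614375e-01,  9.65235125e-02,  1.56392222e+00,
       -3.78472341e-05,  1.35313417e+00]), 'joint_velocities': array([ 0.00020277, -0.00255222,  0.00288154,  0.00040839, -0.00038254,
       -0.00047356]), 'tau': array([ 6.06266767e-03, -5.58205175e+01,  5.04722679e+01,  1.30601873e-02,
       -2.93491712e-04,  1.22032279e-05]), 'eef_pos': array([257.42425   , 541.63761469, 244.60190232]), 'ee_rot': array([ 8.45395598e-01,  5.34140349e-01, -5.65943320e-04,  2.24028586e-04]), 'contact_force': array([ 0.46446332, -0.66514262, -0.36290178]), 'torque': array([-0.01149114,  0.09533658, -0.00212703]), 'finger_gap': 85.44104864382261}
```

View pics/scene0.png

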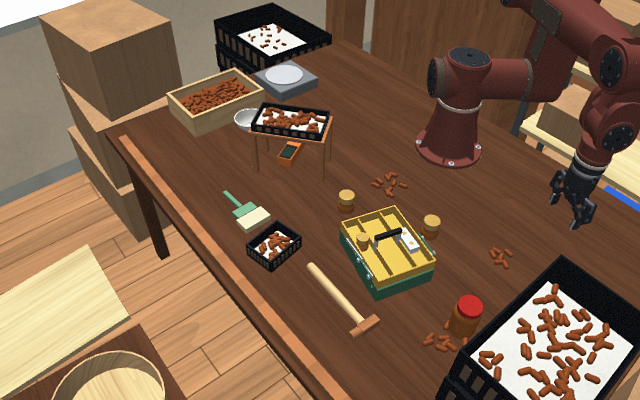

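View pics/top0.png

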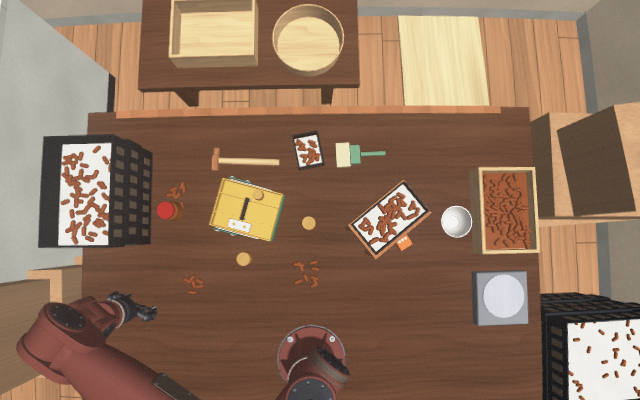

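```bash
python3 - <<'E'
from h import *
for n in ("top","scene"):
    im,d,W=shot(n); np.savez(n+"0.npz",im=im,d=d,W=W)
    for q in ("case","tray","handle","meter","rack","cal_block","tin","jar","bowl","punnet"):
        for m in finder.masks_of(q,n)[:4]:
            p=m["pixels"]; w=W[p]; w=w[~np.isnan(w[:,0])]
            print(n,q,round(m["score"],2),np.round(m["pixel"]),p.sum(),np.round(np.median(w,0)),np.round(np.percentile(w,2,0)),np.round(np.percentile(w,98,0)))
t=cv2.imread('pics/top0.png'); s=cv2.imread('pics/scene0.png')
a=cv2.resize(t[165:285,195:345],None,fx=5,fy=5,interpolation=cv2.INTER_CUBIC);cv2.imwrite('pics/c1.png',a)
a=cv2.resize(t[170:270,340:480],None,fx=5,fy=5,interpolation=cv2.INTER_CUBIC);cv2.imwrite('pics/c2.png',a)
a=cv2.resize(s[180:310,320:470],None,fx=4,fy=4,interpolation=cv2.INTER_CUBIC);cv2.imwrite('pics/c3.png',a)
a=cv2.resize(s[80:190,220:350],None,fx=5,fy=5,interpolation=cv2.INTER_CUBIC);cv2.imwrite('pics/c4.png',a)
E
```

```text
top case 0.59 [246. 203.] 3219 [570. 225.  60.] [465. 106.   4.] [674. 348. 122.]
top handle 0.69 [248. 207.] 2774 [570. 228.  60.] [472. 114.  53.] [667. 346. 123.]
top handle 0.53 [239. 161.] 553 [758. 282.  24.] [728. 123.   5.] [807. 367.  31.]
top meter 0.54 [238. 222.] 203 [509. 254.  82.] [491. 217.  61.] [528. 291.  89.]
top meter 0.47 [403. 240.] 132 [ 435. -354.   38.] [ 412. -378.   23.] [ 457. -332.   44.]
top rack 0.88 [385. 219.] 3340 [ 518. -267.  194.] [ 406. -385.   92.] [ 628. -151.  213.]
top rack 0.61 [237. 222.] 158 [509. 255.  83.] [494. 220.  77.] [527. 291.  88.]
top rack 0.61 [346. 154.] 647 [ 779. -154.   22.] [ 732. -282.    9.] [ 821. -106.   29.]
top rack 0.33 [247. 206.] 2904 [571. 226.  60.] [468. 114.  53.] [667. 348. 123.]
top cal_block 0.5 [238. 221.] 191 [509. 254.  82.] [490. 217.  76.] [529. 291.  88.]
top tin 0.68 [307. 223.] 134 [514.  -1.  65.] [492. -23.  26.] [536.  21.  71.]
top tin 0.61 [259. 196.] 85 [616. 181. 103.] [602. 167.  71.] [634. 199. 109.]
top tin 0.46 [242. 256.] 176 [389. 239.  63.] [367. 219.  12.] [412. 263.  70.]
top tin 0.
[... 850 characters left out ...]
]
scene cal_block 0.71 [407. 244.] 271 [512. 267.  82.] [488. 226.  65.] [531. 297.  87.]
scene tin 0.71 [431. 226.] 341 [399. 252.  53.] [369. 225.   9.] [410. 269.  68.]
scene tin 0.6 [346. 200.] 399 [522.  11.  47.] [456. -35.  -2.] [540.  29.  69.]
scene tin 0.46 [363. 238.] 206 [623. 192. 100.] [603. 171.  64.] [636. 203. 108.]
scene bowl 0.91 [245. 117.] 325 [ 514. -588.   34.] [ 466. -611.    7.] [ 565. -510.   52.]
scene bowl 0.51 [293. 126.] 3535 [ 526. -252.  192.] [ 400. -393.    5.] [ 646. -137.  212.]
scene punnet 0.65 [272. 243.] 1802 [793.  -0.  25.] [727. -55.   1.] [862.  60.  52.]
scene punnet 0.29 [294. 128.] 3554 [ 527. -254.  192.] [ 404. -397.    5.] [ 646. -137.  212.]
```

View pics/c1.png

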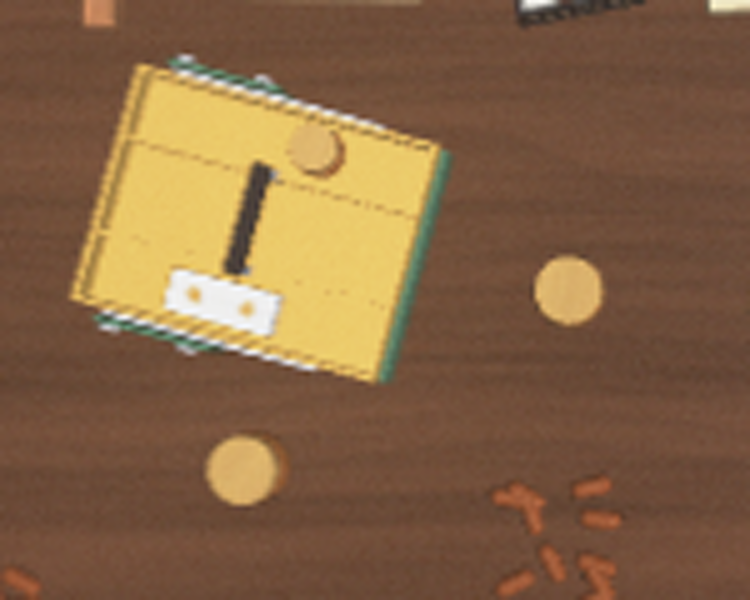

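View pics/c2.png

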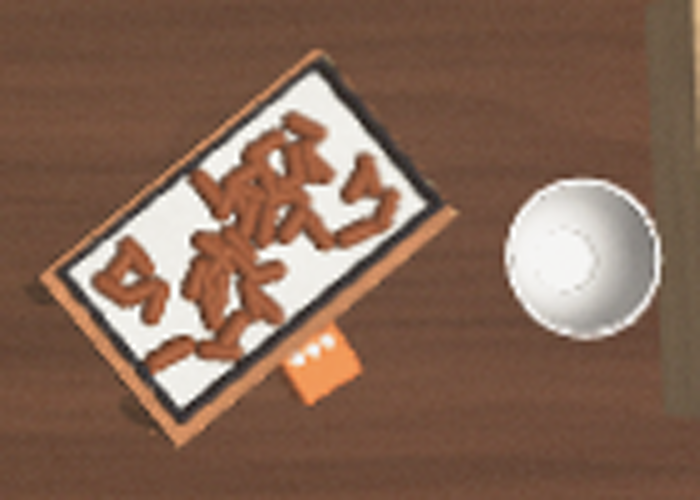

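View pics/c3.png

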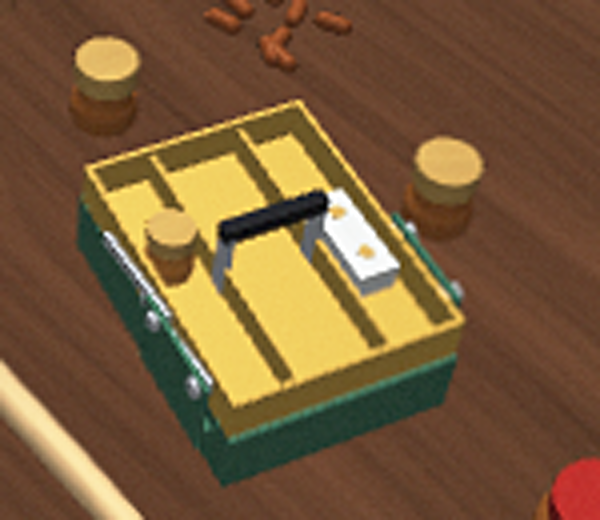

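View pics/c4.png

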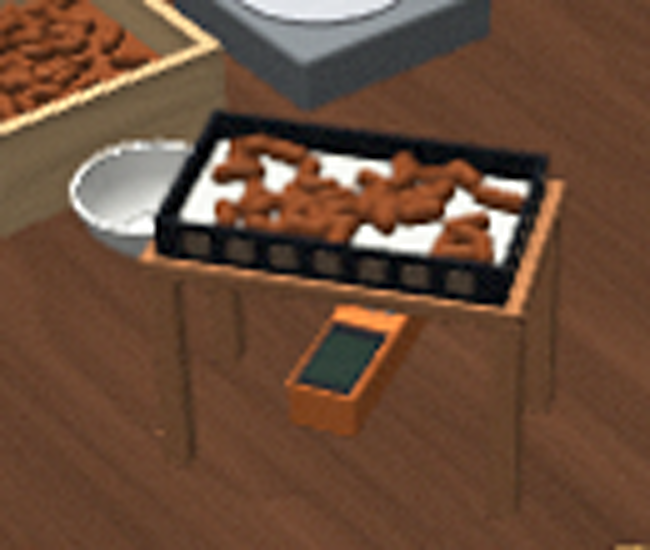

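```bash
python3 - <<'E'
from h import *
D={n:np.load(n+"0.npz") for n in("top","scene")}
for n in D:
    W=D[n]["W"];im=D[n]["im"]
    reg=(abs(W[...,0]-570)<150)&(abs(W[...,1]-230)<160)
    for nm,lo,hi in(("rim",85,97),("handle",115,135)):
        p=W[reg&(W[...,2]>lo)&(W[...,2]<hi)]
        if nm=="rim":
            dd=np.hypot(p[:,0]-570,p[:,1]-228); p=p[dd>75]
        r=cv2.minAreaRect(p[:,:2].astype(np.float32)); print(n,nm,len(p),r,np.round(np.median(p[:,2]),1), np.round(p.mean(0)))
    hsv=cv2.cvtColor(im,cv2.COLOR_RGB2HSV)
    reg=(W[...,0]>400)&(W[...,0]<580)&(W[...,1]>-400)&(W[...,1]<-230)&(W[...,2]>30)&(W[...,2]<48)
    p=W[reg]; r=cv2.minAreaRect(p[:,:2].astype(np.float32)); print(n,"meter",len(p),r,np.round(cv2.boxPoints(r)).tolist(),np.median(p[:,2]))
    # rack board/crate
    for lo,hi in((205,216),(164,190)):
        reg=(W[...,0]>350)&(W[...,0]<700)&(W[...,1]>-460)&(W[...,1]<-80)&(W[...,2]>lo)&(W[...,2]<hi)
        p=W[reg]; r=cv2.minAreaRect(p[:,:2].astype(np.float32)); print(n,"rack",lo,len(p),r,np.round(cv2.boxPoints(r)).tolist(),np.median(p[:,2]))
E
```

```text
top rim 383 ((566.2377319335938, 229.4650115966797), (227.6085205078125, 206.6534881591797), 73.51268768310547) 89.9 [571. 242.  90.]
top handle 100 ((567.0933837890625, 230.2032470703125), (14.399628639221191, 81.83702087402344), 73.2767105102539) 123.6 [567. 229. 123.]
top meter 153 ((436.3326416015625, -355.78662109375), (44.23994827270508, 52.74624252319336), 33.8062744140625) [[403.0, -346.0], [433.0, -390.0], [469.0, -365.0], [440.0, -322.0]] 38.51208757905028
top rack 205 720 ((525.1051635742188, -271.7567138671875), (132.1641082763672, 232.26795959472656), 37.97832107543945) [[402.0, -221.0], [544.0, -404.0], [649.0, -323.0], [506.0, -140.0]] 207.90855357364
top rack 164 1133 ((521.360595703125, -275.39788818359375), (151.15432739257812, 252.38333129882812), 38.184532165527344) [[384.0, -223.0], [540.0, -421.0], [659.0, -328.0], [503.0, -129.0]] 185.91252230236657
scene rim 707 ((564.6226806640625, 230.45086669921875), (232.87533569335938, 209.20704650878906), 74.06206512451172) 89.0 [573. 237.  89.]
scene handle 159 ((566.138427734375, 230.54269409179688), (16.894533157348633, 82.72756958007812), 75.2618637084961) 123.1 [568. 231. 122.]
scene meter 322 ((523.656005859375, -345.0780944824219), (108.57921600341797, 128.0722198486328), 31.478334426879883) [[444.0, -319.0], [511.0, -428.0], [603.0, -371.0], [537.0, -262.0]] 38.37846991378221
scene rack 205 691 ((523.4710083007812, -270.98992919921875), (142.42076110839844, 230.9446258544922), 37.22743606567383) [[397.0, -222.0], [537.0, -406.0], [650.0, -320.0], [510.0, -136.0]] 207.9040928025059
scene rack 164 720 ((522.9458618164062, -271.41253662109375), (154.74090576171875, 250.6079864501953), 38.68339920043945) [[384.0, -222.0], [541.0, -418.0], [662.0, -321.0], [505.0, -125.0]] 180.77288379074312
```

```bash
cat > fit.py <<'E'
from h import *
D={n:np.load(n+"0.npz") for n in("top","scene")}
# case/handle fit: tray front/rear rim
def box(cx,cy,yaw,x0,x1,y0,y1,z0,z1):
    P=np.array([[x,y,z] for x in(x0,x1) for y in(y0,y1) for z in(z0,z1)],float)
    c,s=np.cos(yaw),np.sin(yaw)
    return np.c_[cx+c*P[:,0]-s*P[:,1],cy+s*P[:,0]+c*P[:,1],P[:,2]]
E=[(0,1),(0,2),(1,3),(2,3),(4,5),(4,6),(5,7),(6,7),(0,4),(1,5),(2,6),(3,7)]
def draw(n,im,B,col,sc,off):
    p=(proj(n,B)-off+.5)*sc-.5
    for a,b in E: cv2.line(im,tuple(np.round(p[a]).astype(int).tolist()),tuple(np.round(p[b]).astype(int).tolist()),col,1)
def crop(n,r0,r1,c0,c1,sc): return cv2.resize(D[n]["im"][r0:r1,c0:c1,::-1].copy(),None,fx=sc,fy=sc,interpolation=cv2.INTER_CUBIC),np.array([c0,r0])
E
python3 - <<'E'
from fit import *
from scipy.optimize import least_squares
for n in D:
    W=D[n]["W"];im=D[n]["im"];hsv=cv2.cvtColor(im,cv2.COLOR_RGB2HSV)
    rackx=(W[...,0]-479)*.787+(W[...,1]+307)*.617; racky=-(W[...,0]-479)*.617+(W[...,1]+307)*.787
    reg=(abs(rackx)<140)&(abs(racky)<60)&(W[...,2]>33)&(W[...,2]<46)
    p=W[reg];print(n,len(p)); 
    r=cv2.minAreaRect(p[:,:2].astype(np.float32)); print(r,np.round(cv2.boxPoints(r)).tolist(), np.round([rackx[reg].min(),rackx[reg].max(),racky[reg].min(),racky[reg].max()]))
yaw=np.radians(36);c=np.array([480,-324])
for n,(a) in(("top",(170,270,340,480,5)),("scene",(80,190,220,350,5))):
    im,off=crop(n,*a)
    draw(n,im,box(*c,yaw,-75,75,-26,26,0,38),(255,0,0),5,off)
    draw(n,im,box(479,-307,np.radians(38.1),-20,130,-125,125,166,178),(0,255,0),5,off)
    cv2.imwrite('pics/m_%s.png'%n,im)
cc=np.array([567,230]);yaw=np.radians(74)
for n,(a) in(("top",(165,285,195,345,5)),("scene",(180,310,320,470,5))):
    im,off=crop(n,*a)
    draw(n,im,box(*cc,yaw,-114,114,-89,89,55,91),(255,0,0),5,off)
    draw(n,im,box(*cc,yaw,-119,117,-89,89,0,54),(0,0,255),5,off)
    draw(n,im,box(*cc,yaw,-7,7,-40,40,110,124),(255,255,0),5,off)
    cv2.imwrite('pics/k_%s.png'%n,im)
E
```

```text
top 149
((436.5352478027344, -355.6086730957031), (44.48044204711914, 52.3006706237793), 32.879058837890625) [[404.0, -346.0], [432.0, -390.0], [469.0, -365.0], [441.0, -322.0]] [-86. -43. -40.  15.]
scene 274
((503.88427734375, -312.6646728515625), (108.65251159667969, 52.33637237548828), 31.734052658081055) [[444.0, -319.0], [471.0, -363.0], [564.0, -306.0], [536.0, -262.0]] [-37.  73. -51.  12.]
```

View pics/m_top.png

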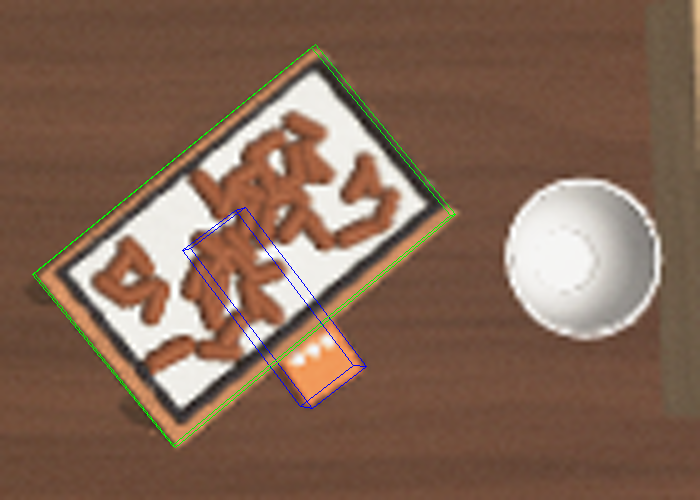

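View pics/m_scene.png

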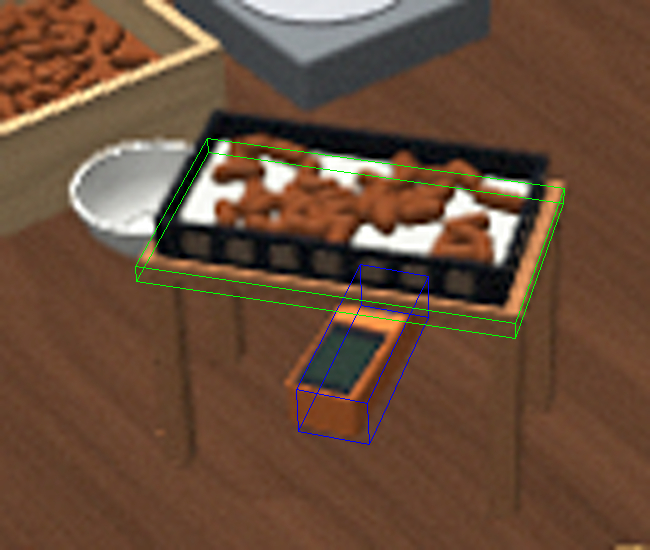

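View pics/k_top.png

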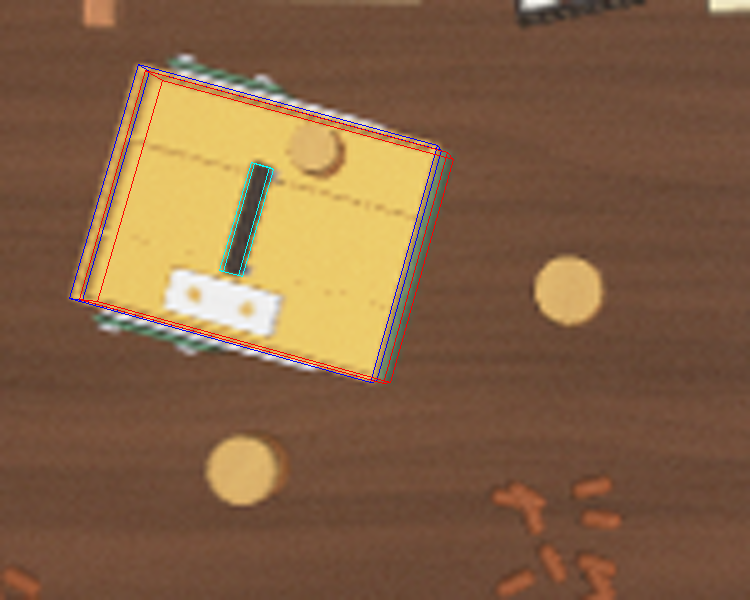

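View pics/k_scene.png

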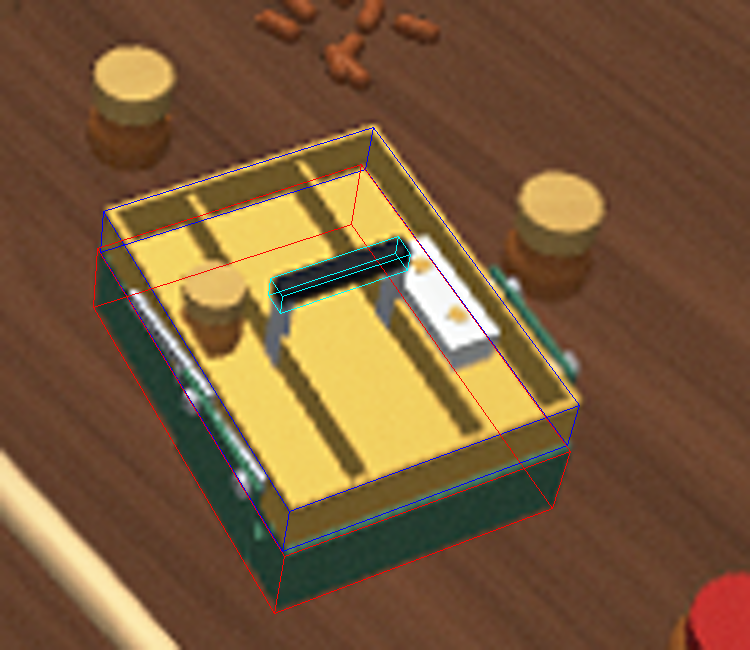

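Emit:
carry_out([
  [[0,0,-0.164],[0,0,0],0.2],
  [[0,0,0],[-2.38,4.27,0],0.2],
  [[0,0,0],[-2.38,4.27,0],0.2],
  [[0,0,0],[-2.38,4.27,0],0.2],
  [[0,0,0],[-2.38,4.27,0],0.2],
  [[0,0,0],[-2.38,4.27,0],0.2],
  [[0,0,0],[-2.38,4.27,0],0.2],
  [[0,0,0],[-2.38,4.27,0],0.2],
  [[0,0,0],[-2.38,4.27,0],0.2],
  [[0,0,0],[-2.38,4.27,0],0.2],
])

```text
time_s: 2.45
eef_pos: [568.9, 228.6, 245.5]
ee_rot: [0.799, 0.602, 0.0, 0.0]
contact_force: [0.6, -0.6, -0.3]
finger_gap: 51.3
```

```bash
cat > st.py <<'E'
from h import *
from scipy.spatial.transform import Rotation as Rn
s=robot.get_state(); R=Rn.from_quat(s["ee_rot"]).as_matrix()
print(s["time_s"],"p",np.round(s["eef_pos"],1),"j",np.round(s["joint_positions"],3),"F",np.round(s["contact_force"],1),"gap",round(float(s["finger_gap"]),1)); print("x",np.round(R[:,0],3),"z",np.round(R[:,2],3),"xyaw",np.degrees(np.arctan2(R[1,0],R[0,0])).round(2))
open('log.txt','a').write(repr([s["joint_positions"].tolist(),s["eef_pos"].tolist(),s["ee_rot"].tolist()])+"\n")
E
python3 st.py
```

```text
2.45 p [568.9 228.6 245.5] j [0.169 0.144 0.141 1.567 0.    0.449] F [ 0.6 -0.6 -0.3] gap 51.3
x [0.276 0.961 0.   ] z [ 0.  0. -1.] xyaw 73.96
```

Emit:
carry_out([
  [[0,0,0],[0.1,-0.2,3.0],0.2],
  [[0,0,0],[0,0,4.0],0.2],
  [[0,0,0],[0,0,3.5],0.2],
  [[0,0,0],[0,0,2.0],0.2],
  [[0,0,0],[0,0,1.0],0.2],
  [[0,0,0],[0,0,0],-1],
  [[0,0,0],[0,0,0],-1],
  [[0,0,0],[0,0,0],-1],
  [[0,0,0],[0,0,0],-1],
])

```text
time_s: 3.58
eef_pos: [566.6, 230.2, 111.9]
ee_rot: [0.799, 0.601, -0.0, 0.001]
contact_force: [-3.3, -8.5, 3.6]
finger_gap: 12.7
```

```bash
python3 st.py; python3 - <<'E'
import numpy as np
q=np.linspace(0,1.97,17);d=np.radians(10)
x=88*(np.cos(d)-np.cos(q-d));z=88*(np.sin(q-d)+np.sin(d))
print(np.round(np.c_[q[1:],np.diff(x)/10,-np.diff(z)/10],2).tolist())
E
```

```text
3.575 p [566.6 230.2 111.9] j [ 0.174  0.156 -0.089  1.325 -0.003  0.454] F [-3.3 -8.5  3.6] gap 12.7
x [ 0.277  0.961 -0.002] z [ 0.001 -0.002 -1.   ] xyaw 73.92
[[0.12, -0.12, -1.08], [0.25, 0.01, -1.08], [0.37, 0.14, -1.07], [0.49, 0.27, -1.05], [0.62, 0.4, -1.01], [0.74, 0.52, -0.95], [0.86, 0.63, -0.88], [0.98, 0.74, -0.79], [1.11, 0.83, -0.7], [1.23, 0.91, -0.59], [1.35, 0.97, -0.47], [1.48, 1.02, -0.35], [1.6, 1.06, -0.22], [1.72, 1.08, -0.09], [1.85, 1.08, 0.04], [1.97, 1.07, 0.18]]
```

Emit:
carry_out([
  [[0,0,0],[-0.12,0,-1.08],-1],
  [[0,0,0],[0.01,0,-1.08],-1],
  [[0,0,0],[0.14,0,-1.07],-1],
  [[0,0,0],[0.27,0,-1.05],-1],
  [[0,0,0],[0.4,0,-1.01],-1],
  [[0,0,0],[0.52,0,-0.95],-1],
])

```text
time_s: 4.32
eef_pos: [569.7, 241.4, 173.5]
ee_rot: [0.799, 0.601, -0.001, 0.001]
contact_force: [-0.2, -8.4, -3.2]
finger_gap: 12.9
```

```bash
python3 st.py
```

```text
4.325 p [569.7 241.4 173.5] j [ 0.191  0.16   0.028  1.439 -0.003  0.473] F [-0.2 -8.4 -3.2] gap 12.9
x [ 0.277  0.961 -0.003] z [-0.    -0.004 -1.   ] xyaw 73.89
```

Tracking well; finish the arc, then hold.

Emit:
carry_out([
  [[0,0,0],[0.63,0,-0.88],-1],
  [[0,0,0],[0.74,0,-0.79],-1],
  [[0,0,0],[0.83,0,-0.7],-1],
  [[0,0,0],[0.91,0,-0.59],-1],
  [[0,0,0],[0.97,0,-0.47],-1],
  [[0,0,0],[1.02,0,-0.35],-1],
  [[0,0,0],[1.06,0,-0.22],-1],
  [[0,0,0],[1.08,0,-0.09],-1],
  [[0,0,0],[1.08,0,0.04],-1],
  [[0,0,0],[1.07,0,0.18],-1],
])

```text
time_s: 5.58
eef_pos: [596.2, 334.4, 212.6]
ee_rot: [0.799, 0.602, 0.001, 0.0]
contact_force: [-2.3, -16.1, 6.1]
finger_gap: 13.2
```

```bash
python3 st.py
```

```text
5.575 p [596.2 334.4 212.6] j [0.32  0.359 0.329 1.538 0.    0.6  ] F [ -2.3 -16.1   6.1] gap 13.2
x [0.276 0.961 0.002] z [ 0.002  0.001 -1.   ] xyaw 73.98
```

Emit:
carry_out([
  [[0,0,0],[-0.1,0,0],-1],
  [[0,0,0],[0,0,0],-0.4],
  [[0,0,0],[0,0,0],0.2],
  [[0,0,0],[0,0,0],0.2],
  [[0,0,0],[0,0,-1.5],0.2],
  [[0,0,0],[0,0,-3.0],0.2],
  [[0,0,0],[0,0,-3.0],0.2],
  [[0,0,0],[0,0,0],0.2],
])

```text
time_s: 6.58
eef_pos: [596.3, 332.7, 290.7]
ee_rot: [0.799, 0.602, 0.003, 0.001]
contact_force: [-0.6, -0.9, -0.2]
finger_gap: 51.4
```

```bash
python3 st.py; python3 - <<'E'
from h import *
shot("scene","s1.png"); im,d,W=shot("top","t1.png")
p=W[(abs(W[...,0]-596)<60)&(abs(W[...,1]-334)<60)&(W[...,2]>200)&(W[...,2]<235)]
E
```

```text
6.575 p [596.3 332.7 290.7] j [0.318 0.385 0.503 1.683 0.    0.598] F [-0.6 -0.9 -0.2] gap 51.4
x [0.276 0.961 0.003] z [ 0.005  0.002 -1.   ] xyaw 73.97
```

View pics/s1.png

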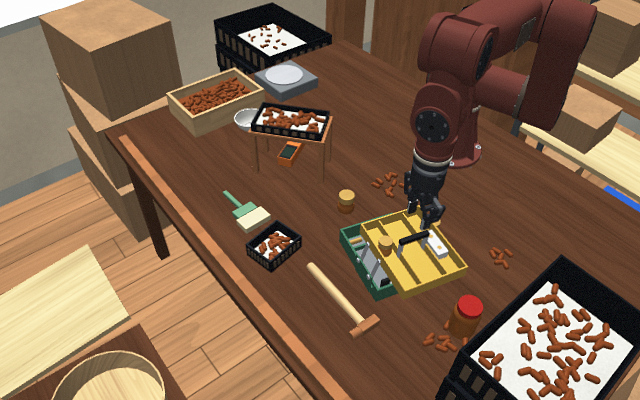

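View pics/t1.png

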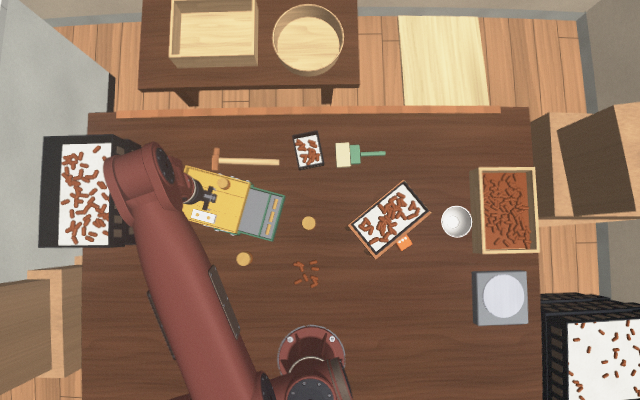

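```bash
cat > plan.py <<'E'
import sys
from h import *
from scipy.spatial.transform import Rotation as Rn, Slerp
def tool(psi,th,sign=1):
    "psi heading deg, lean th deg; x=+left of heading"
    c,s=np.cos(np.radians(psi)),np.sin(np.radians(psi)); t=np.radians(th)
    z=np.array([np.sin(t)*c,np.sin(t)*s,-np.cos(t)]); x=sign*np.array([-s,c,0]); return np.c_[x,np.cross(z,x),z]
def plan(p1,R1,n,p0=None,R0=None,g=1):
    s=robot.get_state()
    if p0 is None: p0=s["eef_pos"]
    if R0 is None: R0=Rn.from_quat(s["ee_rot"]).as_matrix()
    p1=np.array(p1,float); P=np.array(p0,float);R=np.array(R0)
    sl=Slerp([0,1],Rn.from_matrix([R0,R1])); rows=[]
    for i in range(1,n+1):
        Pt=p0+(p1-p0)*i/n; Rt=sl(i/n).as_matrix()
        rv=np.round(Rn.from_matrix(R.T@Rt).as_rotvec(),3); t=np.round(R.T@(Pt-P)/10,2)
        P=P+R@t*10; R=R@Rn.from_rotvec(rv).as_matrix()
        rows.append([rv.tolist(),t.tolist(),g])
    print(str(rows).replace("-0.0,","0,").replace("-0.0]","0]").replace("0.0,","0,")); print("end",P.round(1))
    return P,R
E
python3 - <<'E'
from plan import *
p,R=plan([400,-50,300],tool(32.4,0),10)
p,R=plan([364,-402,190],tool(32.4,42),10,p,R)
E
```

```text
[[[0, 0, -0.085], [-4.22, -0.82, -0.13], 1], [[0, 0, -0.084], [-4.13, -1.18, -0.14], 1], [[0, 0, -0.085], [-4.01, -1.52, -0.13], 1], [[0, 0, -0.084], [-3.88, -1.85, -0.13], 1], [[0.001, 0, -0.085], [-3.7, -2.18, -0.14], 1], [[0, 0, -0.084], [-3.51, -2.48, -0.13], 1], [[0, 0, -0.085], [-3.29, -2.76, -0.13], 1], [[0, 0, -0.084], [-3.04, -3.04, -0.13], 1], [[0, 0, -0.085], [-2.77, -3.28, -0.13], 1], [[0, 0, -0.084], [-2.49, -3.5, -0.13], 1]]
end [400. -50. 300.]
[[[-0.073, 0, 0], [-2.78, -2.19, 1.1], 1], [[-0.074, 0, 0], [-2.78, -2.26, 0.94], 1], [[-0.073, 0, 0], [-2.78, -2.33, 0.76], 1], [[-0.073, 0, 0], [-2.78, -2.38, 0.6], 1], [[-0.073, 0, 0], [-2.78, -2.41, 0.42], 1], [[-0.074, 0, 0], [-2.78, -2.44, 0.24], 1], [[-0.073, 0, 0], [-2.78, -2.44, 0.06], 1], [[-0.073, 0, 0], [-2.78, -2.45, -0.12], 1], [[-0.074, 0, 0], [-2.78, -2.43, -0.29], 1], [[-0.073, 0, 0], [-2.78, -2.41, -0.47], 1]]
end [ 364.  -402.   189.9]
```

```bash
python3 - <<'E'
from plan import *
s=robot.get_state()
p,R=np.array([400,-50,300.]),tool(32.4,0)
p,R=plan([350,-405,290],tool(32.4,42),10,p,R)
E
```

```text
[[[-0.073, 0, 0.0], [-2.73, -2.32, 0.1], 1], [[-0.074, 0, 0.0], [-2.73, -2.33, -0.07], 1], [[-0.073, 0, 0.0], [-2.73, -2.31, -0.24], 1], [[-0.073, 0, 0.0], [-2.73, -2.29, -0.41], 1], [[-0.074, 0, 0.0], [-2.73, -2.26, -0.58], 1], [[-0.073, 0, 0.0], [-2.73, -2.2, -0.74], 1], [[-0.073, 0, 0], [-2.73, -2.15, -0.9], 1], [[-0.073, 0, 0], [-2.73, -2.07, -1.05], 1], [[-0.074, 0, 0], [-2.73, -2.0, -1.2], 1], [[-0.073, 0, 0], [-2.72, -1.89, -1.35], 1]]
end [ 350. -405.  290.]
```

Emit:
carry_out([
  [[0,0,-0.085],[-4.22,-0.82,-0.13],1],
  [[0,0,-0.084],[-4.13,-1.18,-0.14],1],
  [[0,0,-0.085],[-4.01,-1.52,-0.13],1],
  [[0,0,-0.084],[-3.88,-1.85,-0.13],1],
  [[0.001,0,-0.085],[-3.7,-2.18,-0.14],1],
  [[0,0,-0.084],[-3.51,-2.48,-0.13],1],
  [[0,0,-0.085],[-3.29,-2.76,-0.13],1],
  [[0,0,-0.084],[-3.04,-3.04,-0.13],1],
  [[0,0,-0.085],[-2.77,-3.28,-0.13],1],
  [[0,0,-0.084],[-2.49,-3.5,-0.13],1],
])

```text
time_s: 7.92
eef_pos: [398.7, -51.0, 298.8]
ee_rot: [0.481, 0.877, -0.0, -0.001]
contact_force: [-0.5, 0.8, 0.3]
finger_gap: 85.7
```

```bash
python3 st.py
```

```text
7.925 p [398.7 -51.  298.8] j [-0.455 -0.479 -0.321  1.73  -0.    -1.023] F [-0.5  0.8  0.3] gap 85.7
x [-0.538  0.843  0.001] z [-0.002  0.    -1.   ] xyaw 122.56
```

Emit:
carry_out([
  [[-0.073,0,0],[-2.73,-2.32,0.1],1],
  [[-0.074,0,0],[-2.73,-2.33,-0.07],1],
  [[-0.073,0,0],[-2.73,-2.31,-0.24],1],
  [[-0.073,0,0],[-2.73,-2.29,-0.41],1],
  [[-0.074,0,0],[-2.73,-2.26,-0.58],1],
  [[-0.073,0,0],[-2.73,-2.2,-0.74],1],
  [[-0.073,0,0],[-2.73,-2.15,-0.9],1],
  [[-0.073,0,0],[-2.73,-2.07,-1.05],1],
  [[-0.074,0,0],[-2.73,-2.0,-1.2],1],
  [[-0.073,0,0],[-2.72,-1.89,-1.35],1],
])

```text
time_s: 9.18
eef_pos: [349.2, -406.0, 289.0]
ee_rot: [0.45, 0.817, 0.315, 0.173]
contact_force: [0.4, -0.2, 0.3]
finger_gap: 85.4
```

```bash
python3 st.py; python3 - <<'E'
from plan import *
shot("scene","s2.png"); 
p,R=plan([374,-396,158],tool(32.4,42),4)
p,R=plan([477,-330,22],tool(32.4,42),6,p,R)
E
```

```text
9.175 p [ 349.2 -406.   289. ] j [-1.463  0.077 -0.005  1.869  0.645 -2.156] F [ 0.4 -0.2  0.3] gap 85.4
x [-0.535  0.845  0.001] z [ 0.566  0.36  -0.742] xyaw 122.35
[[[0.002, 0, -0.002], [-0.09, -1.6, 2.84], 1], [[0.002, -0.001, -0.001], [-0.09, -1.59, 2.83], 1], [[0.001, 0, -0.002], [-0.08, -1.59, 2.85], 1], [[0.002, -0.001, -0.001], [-0.07, -1.58, 2.84], 1]]
end [ 374.  -395.9  158. ]
[[[0, 0, 0], [0.01, 0, 3.05], 1], [[0, 0, 0], [0.01, -0.01, 3.05], 1], [[0, 0, 0], [0.01, 0, 3.05], 1], [[0, 0, 0], [0.01, 0, 3.04], 1], [[0, 0, 0], [0.01, 0, 3.05], 1], [[0, 0, 0], [0.01, -0.01, 3.05], 1]]
end [ 476.9 -330.    22. ]
```

View pics/s2.png

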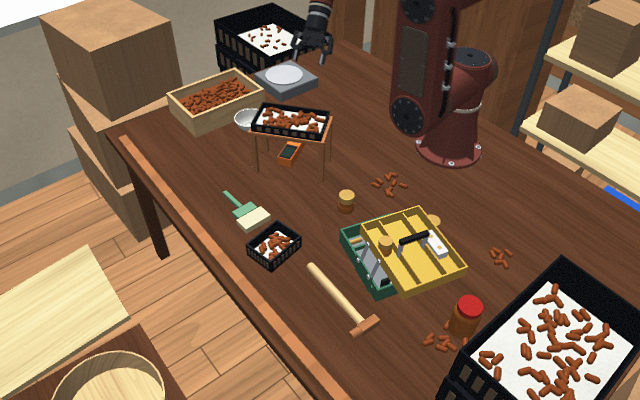

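Emit:
carry_out([
  [[0.002,0,-0.002],[-0.09,-1.6,2.84],1],
  [[0.002,0,-0.002],[-0.09,-1.6,2.84],1],
  [[0.002,0,-0.002],[-0.08,-1.59,2.84],1],
  [[0.001,0,0],[-0.07,-1.58,2.84],1],
  [[0,0,0],[0,0,3.0],1],
  [[0,0,0],[0,0,3.0],1],
  [[0,0,0],[0,0,0],1],
])

```text
time_s: 10.1
eef_pos: [409.0, -368.9, 115.6]
ee_rot: [0.448, 0.82, 0.312, 0.17]
contact_force: [-0.3, 0.6, 0.6]
finger_gap: 85.5
```

```bash
python3 st.py; python3 - <<'E'
from plan import *
im,d,W=shot("scene","s3.png"); im2,_,_=shot("top","t3.png")
cv2.imwrite('pics/s3c.png',cv2.resize(im[40:200,190:370,::-1],None,fx=4,fy=4));cv2.imwrite('pics/t3c.png',cv2.resize(im2[170:330,330:510,::-1],None,fx=4,fy=3))
E
```

```text
10.1 p [ 409.  -368.9  115.6] j [-1.334  0.09  -0.3    1.465  0.678 -2.006] F [-0.3  0.6  0.6] gap 85.5
x [-0.541  0.841  0.001] z [ 0.558  0.359 -0.748] xyaw 122.74
```

View pics/s3c.png

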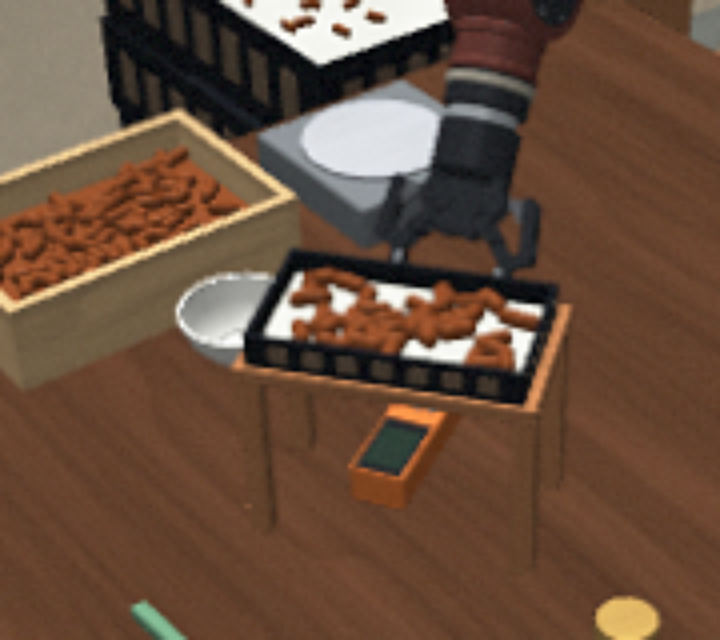

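View pics/t3c.png

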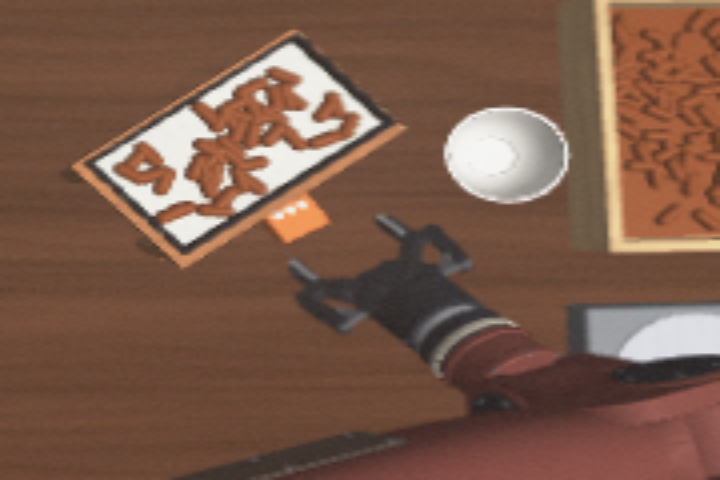

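Emit:
carry_out([
  [[0,0,0],[-0.1,-0.09,3.0],1],
  [[0,0,0],[-0.1,-0.09,3.0],1],
  [[0,0,0],[-0.1,-0.09,3.0],1],
  [[0,0,0],[-0.1,-0.09,2.0],1],
  [[0,0,0],[0,0,1.1],1],
  [[0,0,0],[0,0,0],1],
])

```text
time_s: 10.95
eef_pos: [476.4, -333.5, 25.0]
ee_rot: [0.448, 0.821, 0.31, 0.172]
contact_force: [0.2, 0.3, 1.1]
finger_gap: 85.3
```

```bash
python3 st.py; python3 - <<'E'
from plan import *
im,d,W=shot("scene","s4.png"); im2,_,_=shot("top","t4.png")
cv2.imwrite('pics/s4c.png',cv2.resize(im[60:180,220:360,::-1],None,fx=5,fy=5))
E
```

```text
10.95 p [ 476.4 -333.5   25. ] j [-1.19   0.155 -0.399  1.178  0.71  -1.821] F [0.2 0.3 1.1] gap 85.3
x [-0.539  0.842 -0.003] z [ 0.56   0.356 -0.748] xyaw 122.64
```

View pics/s4c.png

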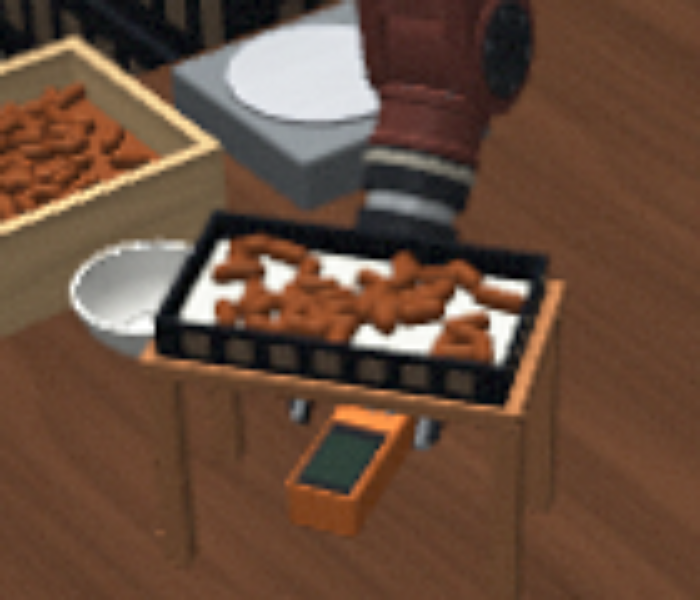

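Emit:
carry_out([
  [[0,0,0],[0.25,-0.1,0.15],1],
  [[0,0,0],[0,0,0],-1],
  [[0,0,0],[0,0,0],-1],
  [[0,0,0],[0,0,0],-1],
  [[0,0,0],[0,0,0],-1],
])

```text
time_s: 11.68
eef_pos: [475.4, -331.5, 23.5]
ee_rot: [0.448, 0.821, 0.31, 0.172]
contact_force: [-4.0, -0.5, 6.5]
finger_gap: 50.9
```

```bash
python3 st.py
```

```text
11.675 p [ 475.4 -331.5   23.5] j [-1.19   0.151 -0.407  1.174  0.71  -1.821] F [-4.  -0.5  6.5] gap 50.9
x [-0.539  0.842 -0.004] z [ 0.56   0.355 -0.748] xyaw 122.62
```

Emit:
carry_out([
  [[0,0,0],[0,0.4,-0.45],-1],
  [[0,0,0],[0,0.6,-0.7],-1],
  [[0,0,0],[0,0.7,-0.8],-1],
  [[0,0,0],[0,-1.5,-2.2],-1],
  [[0,0,0],[0,-1.58,-2.74],-1],
  [[0,0,0],[0,-1.58,-2.74],-1],
  [[0,0,0],[0,-1.58,-2.74],-1],
  [[0,0,0],[0,-1.58,-2.74],-1],
  [[0,0,0],[0,0,0],-1],
])

```text
time_s: 12.8
eef_pos: [351.2, -411.7, 96.7]
ee_rot: [0.449, 0.82, 0.309, 0.173]
contact_force: [0.6, -0.0, -1.7]
finger_gap: 51.0
```

```bash
python3 st.py; python3 - <<'E'
from plan import *
im,d,W=shot("scene","s5.png"); im2,_,_=shot("top","t5.png")
cv2.imwrite('pics/s5c.png',cv2.resize(im[40:180,220:400,::-1],None,fx=4,fy=4))
cv2.imwrite('pics/t5c.png',cv2.resize(im2[170:330,330:510,::-1],None,fx=4,fy=3))
E
```

```text
12.8 p [ 351.2 -411.7   96.7] j [-1.457  0.181 -0.242  1.513  0.64  -2.149] F [ 0.6 -0.  -1.7] gap 51.0
x [-0.537  0.843 -0.006] z [ 0.561  0.352 -0.749] xyaw 122.5
```

View pics/s5c.png

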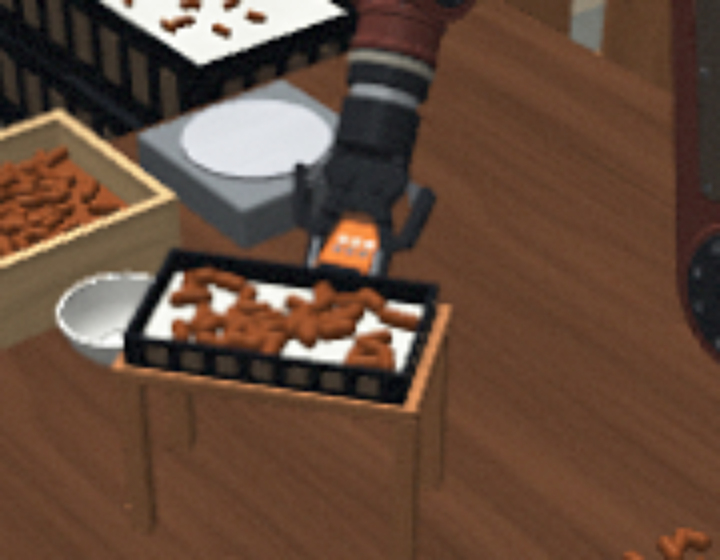

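View pics/t5c.png

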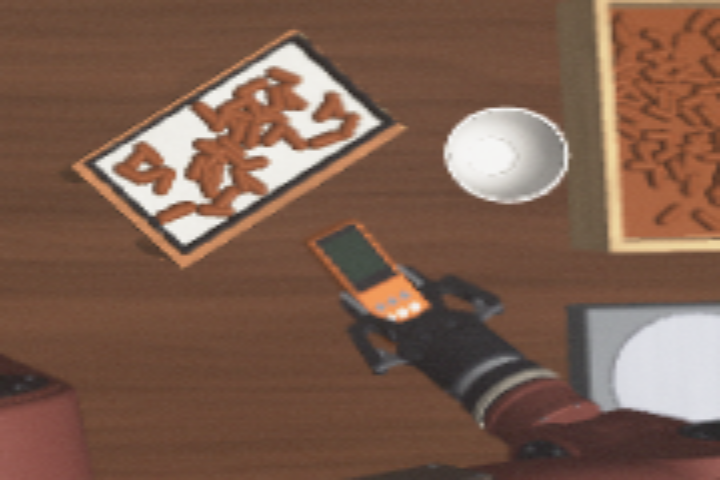

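```bash
cat > mp.py <<'E'
from plan import *
def meas(n,im,W,s):
    p=s["eef_pos"];R=Rn.from_quat(s["ee_rot"]).as_matrix()
    d=np.array([R[0,2],R[1,2],0]);d/=np.linalg.norm(d); l=np.array([-d[1],d[0],0])
    Q=W-p; a=Q@d; b=Q@l; z=Q[...,2]
    m=(a>-72)&(a<105)&(abs(b)<36)&(z>-30)&(z<45)
    hsv=cv2.cvtColor(im,cv2.COLOR_RGB2HSV)
    col=((hsv[...,0]<16)&(hsv[...,1]>140)&(hsv[...,2]>110))|((hsv[...,0]>50)&(hsv[...,0]<110)&(hsv[...,1]>50)&(hsv[...,2]<110)&(a>0))
    m&=col
    A=np.c_[a[m],b[m],np.ones(m.sum())]; y=z[m]
    for _ in range(6):
        c=np.linalg.lstsq(A,y,rcond=None)[0]; r=y-A@c; k=abs(r)<4; A=A[k];y=y[k]
    r=cv2.minAreaRect(A[:,:2].astype(np.float32))
    print(n,len(y),"slope a,b",c.round(3),"arange",np.percentile(A[:,0],[0,2,98,100]).round(1),"b",np.percentile(A[:,1],[0,2,98,100]).round(1),r)
def run(tag):
    s=robot.get_state()
    for n in("top","scene"):
        im,d,W=shot(n,tag+n+".png"); meas(n,im,W,s)
E
python3 -c "
from mp import *
run('g1')"
```

```text
top 113 slope a,b [-0.097  0.081 15.137] arange [-39.4 -37.5  83.1  84.1] b [-26.8 -26.4  24.   24.5] ((22.363727569580078, -1.1131820678710938), (51.23781204223633, 123.42913055419922), 89.88831329345703)
scene 67 slope a,b [7.0000e-02 5.0000e-03 1.7207e+01] arange [-64.1 -62.4  10.   11.9] b [-25.8 -25.   20.5  24.6] ((-27.800716400146484, -6.867500305175781), (75.63135528564453, 46.10618591308594), 15.531227111816406)
```

```bash
python3 - <<'E'
from plan import *
R1=tool(32.4,41.6)
p,R=plan([355,-405,290],R1,5,g=-1)
p,R=plan([523,76,230],tool(74,41.6),14,p,R,g=-1)
p,R=plan([523,76,113],tool(74,41.6),4,p,R,g=-1)
E
```

```text
[[[0, 0, 0.001], [0.03, 2.64, -2.86], -1], [[0, 0, 0.001], [0.03, 2.64, -2.86], -1], [[0, -0.001, 0.001], [0.04, 2.64, -2.86], -1], [[0, 0, 0.002], [0.03, 2.64, -2.86], -1], [[-0.001, 0, 0.001], [0.05, 2.64, -2.86], -1]]
end [ 355. -405.  290.]
[[[0, 0.034, -0.039], [2.26, 1.85, 2.22], -1], [[0, 0.035, -0.039], [2.11, 1.93, 2.29], -1], [[0, 0.034, -0.038], [1.95, 2.02, 2.36], -1], [[0, 0.035, -0.039], [1.79, 2.08, 2.42], -1], [[0, 0.034, -0.039], [1.62, 2.15, 2.49], -1], [[0, 0.035, -0.039], [1.45, 2.21, 2.53], -1], [[0, 0.034, -0.039], [1.27, 2.26, 2.59], -1], [[0, 0.035, -0.038], [1.1, 2.31, 2.62], -1], [[0, 0.034, -0.039], [0.91, 2.35, 2.66], -1], [[0, 0.034, -0.039], [0.74, 2.38, 2.69], -1], [[0, 0.035, -0.039], [0.54, 2.41, 2.71], -1], [[0, 0.034, -0.038], [0.36, 2.42, 2.73], -1], [[0, 0.035, -0.039], [0.17, 2.43, 2.73], -1], [[0, 0.034, -0.039], [-0.01, 2.44, 2.74], -1]]
end [523.  76. 230.]
[[[0, 0, 0.0], [0, -1.94, 2.19], -1], [[0, 0, 0.0], [0, -1.95, 2.18], -1], [[0, 0, 0.0], [0, -1.94, 2.19], -1], [[0, 0, 0.0], [0, -1.94, 2.18], -1]]
end [523.   76.  113.1]
```

Emit:
carry_out([
  [[0,0,0.001],[0.03,2.64,-2.86],-1],
  [[0,0,0.001],[0.03,2.64,-2.86],-1],
  [[0,-0.001,0.001],[0.04,2.64,-2.86],-1],
  [[0,0,0.002],[0.03,2.64,-2.86],-1],
  [[-0.001,0,0.001],[0.05,2.64,-2.86],-1],
])

```text
time_s: 13.62
eef_pos: [355.1, -404.6, 291.1]
ee_rot: [0.45, 0.819, 0.311, 0.171]
contact_force: [0.2, -0.6, -2.1]
finger_gap: 51.4
```

Emit:
carry_out([
  [[0,0.034,-0.039],[2.26,1.85,2.22],-1],
  [[0,0.035,-0.039],[2.11,1.93,2.29],-1],
  [[0,0.034,-0.038],[1.95,2.02,2.36],-1],
  [[0,0.035,-0.039],[1.79,2.08,2.42],-1],
  [[0,0.034,-0.039],[1.62,2.15,2.49],-1],
  [[0,0.035,-0.039],[1.45,2.21,2.53],-1],
  [[0,0.034,-0.039],[1.27,2.26,2.59],-1],
])

```text
time_s: 14.5
eef_pos: [439.1, -163.1, 259.6]
ee_rot: [0.294, 0.887, 0.337, 0.112]
contact_force: [0.8, -0.3, -3.2]
finger_gap: 50.8
```

```bash
python3 st.py
```

```text
14.5 p [ 439.1 -163.1  259.6] j [-1.064 -0.209 -0.327  1.802  0.65  -2.114] F [ 0.8 -0.3 -3.2] gap 50.8
x [-0.802  0.597 -0.   ] z [ 0.397  0.533 -0.748] xyaw 143.33
```

Emit:
carry_out([
  [[0,0.035,-0.038],[1.1,2.31,2.62],-1],
  [[0,0.034,-0.039],[0.91,2.35,2.66],-1],
  [[0,0.034,-0.039],[0.74,2.38,2.69],-1],
  [[0,0.035,-0.039],[0.54,2.41,2.71],-1],
  [[0,0.034,-0.038],[0.36,2.42,2.73],-1],
  [[0,0.035,-0.039],[0.17,2.43,2.73],-1],
  [[0,0.034,-0.039],[-0.01,2.44,2.74],-1],
  [[0,0,0],[0,0,0],-1],
])

```text
time_s: 15.5
eef_pos: [522.3, 78.4, 229.3]
ee_rot: [0.128, 0.926, 0.352, 0.048]
contact_force: [-1.1, -0.5, -2.4]
finger_gap: 51.1
```

```bash
python3 st.py; python3 -c "
from mp import *
run('g2')
p,R=plan([523,76,113],tool(74,41.6),4,g=-1)
"
```

```text
15.5 p [522.3  78.4 229.3] j [-0.495 -0.178 -0.344  1.596  0.705 -1.861] F [-1.1 -0.5 -2.4] gap 51.1
x [-0.962  0.272  0.001] z [ 0.18   0.639 -0.748] xyaw 164.24
top 145 slope a,b [-3.0000e-03  8.0000e-03  1.4719e+01] arange [-29.  -26.   73.3  76.6] b [-27.9 -27.5  22.3  23.4] ((24.09497833251953, -2.4797401428222656), (50.44923782348633, 105.8331069946289), 88.41571044921875)
scene 185 slope a,b [-0.059  0.129 13.313] arange [-64.2 -57.6  81.8  82.9] b [-28.8 -27.9  22.8  25.3] ((9.209381103515625, -1.494293212890625), (52.71186065673828, 146.64395141601562), 88.97832489013672)
[[[0, 0, 0.0], [-0.02, -1.94, 2.18], -1], [[0, 0, 0.0], [-0.02, -1.93, 2.18], -1], [[0, -0.001, 0.0], [-0.02, -1.94, 2.18], -1], [[0, 0, 0.0], [-0.02, -1.93, 2.18], -1]]
end [523.1  76.  113. ]
```

View pics/g2scene.png

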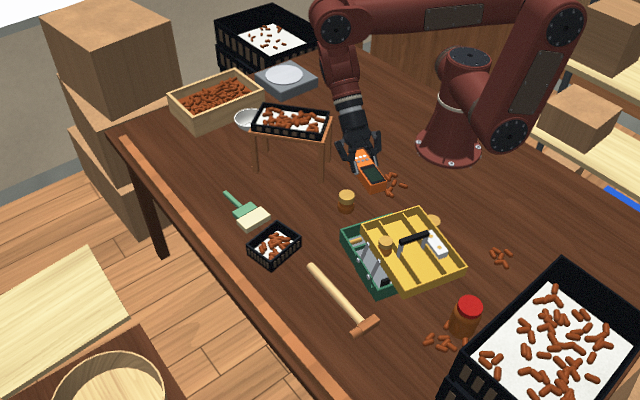

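```bash
python3 -c "
from plan import *
R1=tool(74,41.6)
p,R=plan([523,76,118],R1,4,g=-1)
p,R=plan([557.3,196.3,86],R1,6,p,R,g=-1)
p,R=plan([557.3,196.3,54],R1,3,p,R,g=-1)
"
```

```text
[[[0, 0, 0.0], [-0.02, -1.85, 2.09], -1], [[0, 0, 0.0], [-0.02, -1.86, 2.08], -1], [[0, -0.001, 0.0], [-0.02, -1.85, 2.09], -1], [[0, 0, 0.0], [-0.02, -1.85, 2.08], -1]]
end [523.  76. 118.]
[[[0, 0, 0.0], [0, 1.21, 1.78], -1], [[0, 0, 0.0], [0.01, 1.2, 1.79], -1], [[0, 0, 0.0], [0, 1.21, 1.78], -1], [[0, 0, 0.0], [0.01, 1.2, 1.78], -1], [[0, 0, 0.0], [0, 1.21, 1.79], -1], [[0, 0, 0.0], [0, 1.2, 1.78], -1]]
end [557.3 196.3  86. ]
[[[0, 0, 0.0], [0, -0.71, 0.8], -1], [[0, 0, 0.0], [0, -0.71, 0.8], -1], [[0, 0, 0.0], [0, -0.7, 0.79], -1]]
end [557.3 196.3  54. ]
```

Emit:
carry_out([
  [[0,0,0],[-0.02,-1.85,2.09],-1],
  [[0,0,0],[-0.02,-1.86,2.08],-1],
  [[0,-0.001,0],[-0.02,-1.85,2.09],-1],
  [[0,0,0],[-0.02,-1.85,2.08],-1],
  [[0,0,0],[0,1.21,1.78],-1],
  [[0,0,0],[0.01,1.2,1.79],-1],
  [[0,0,0],[0,1.21,1.78],-1],
  [[0,0,0],[0,0,0],-1],
])

```text
time_s: 16.6
eef_pos: [540.3, 135.6, 102.0]
ee_rot: [0.131, 0.926, 0.352, 0.05]
contact_force: [0.2, 0.5, -2.5]
finger_gap: 50.9
```

```bash
python3 st.py; python3 - <<'E'
from plan import *
im,d,W=shot("scene","s6.png"); im2,_,_=shot("top","t6.png")
cv2.imwrite('pics/s6c.png',cv2.resize(im[140:320,290:490,::-1],None,fx=4,fy=3.3))
cv2.imwrite('pics/s6c.png',cv2.resize(im[140:320,290:490,::-1],(800,600)))
plan([557.3,196.3,86],tool(74,41.6),3,g=-1)
E
```

```text
16.6 p [540.3 135.6 102. ] j [-0.368 -0.123 -0.526  1.245  0.723 -1.688] F [ 0.2  0.5 -2.5] gap 50.9
x [-0.961  0.277 -0.   ] z [ 0.184  0.638 -0.748] xyaw 163.94
[[[0, 0.001, 0], [0.04, 1.23, 1.82], -1], [[0, 0, -0.001], [0.04, 1.24, 1.83], -1], [[0, 0.001, 0.0], [0.04, 1.23, 1.82], -1]]
end [557.3 196.3  86. ]
```

View pics/s6c.png

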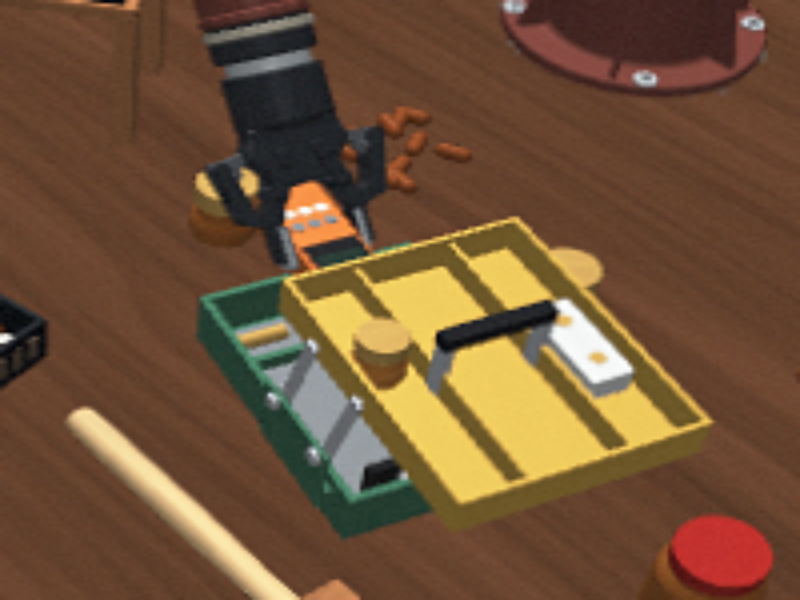

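View pics/t6.png

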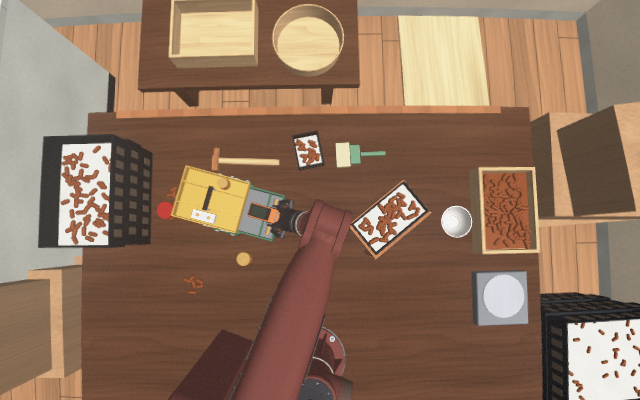

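Emit:
carry_out([
  [[0,0,0],[0.04,1.23,1.82],-1],
  [[0,0,0],[0.04,1.23,1.82],-1],
  [[0,0,0],[0.04,1.23,1.82],-1],
  [[0,0,0],[0,-0.71,0.8],-1],
  [[0,0,0],[0,-0.71,0.8],-1],
  [[0,0,0],[0,-0.7,0.79],-1],
  [[0,0,0],[0,0,0],-1],
])

```text
time_s: 17.58
eef_pos: [556.8, 196.3, 52.8]
ee_rot: [0.131, 0.926, 0.351, 0.049]
contact_force: [-0.1, -0.4, -2.3]
finger_gap: 51.0
```

```bash
python3 st.py;  python3 - <<'E'
from mp import *
run('g3')
im=cv2.imread('pics/g3scene.png');cv2.imwrite('pics/s7c.png',cv2.resize(im[170:300,310:460],(750,650)))
im=cv2.imread('pics/g3top.png');cv2.imwrite('pics/t7c.png',cv2.resize(im[150:270,160:310],(750,600)))
E
```

```text
17.575 p [556.8 196.3  52.8] j [-0.237 -0.069 -0.57   1.03   0.725 -1.511] F [-0.1 -0.4 -2.3] gap 51.0
x [-0.961  0.278  0.001] z [ 0.184  0.638 -0.748] xyaw 163.86
top 84 slope a,b [ 0.017 -0.025 14.359] arange [-25.6 -24.3  42.1  45.8] b [-27.6 -27.4  21.9  22.7] ((9.955059051513672, -2.6575183868408203), (50.13873291015625, 70.61919403076172), 88.77459716796875)Traceback (most recent call last):
  File "<stdin>", line 2, in <module>
  File "mp.py", line 18, in run
    im,d,W=shot(n,tag+n+".png"); meas(n,im,W,s)
                                 ~~~~^^^^^^^^^^
  File "mp.py", line 14, in meas
    print(n,len(y),"slope a,b",c.round(3),"arange",np.percentile(A[:,0],[0,2,98,100]).round(1),"b",np.percentile(A[:,1],[0,2,98,100]).round(1),r)
                                                   ~~~~~~~~~~~~~^^^^^^^^^^^^^^^^^^^^^
    return _quantile_unchecked(
        a, q, axis, out, overwrite_input, method, keepdims, weights)
    return _ureduce(a,
                    func=_quantile_ureduce_func,
    ...<5 lines>...
                    overwrite_input=overwrite_input,
                    method=method)
    r = func(a, **kwargs)
    result = _quantile(arr,
                       quantiles=q,
    ...<2 lines>...
                       out=out,
                       weights=wgt)
    slices_having_nans = np.isnan(arr[-1, ...])
                                  ~~~^^^^^^^^^
IndexError: index -1 is out of bounds for axis 0 with size 0
```

Emit:
carry_out([
  [[0,0,0],[0,0.75,0.66],-1],
  [[0,0,0],[0,0.75,0.66],-1],
  [[0,0,0],[0,0.75,0.66],-1],
  [[0,0,0],[0,0.37,0.33],-1],
  [[0,0,0],[0,0,0],-1],
])

```text
time_s: 18.3
eef_pos: [567.1, 230.8, 54.2]
ee_rot: [0.13, 0.926, 0.351, 0.05]
contact_force: [0.2, 0.9, -2.9]
finger_gap: 51.0
```

Emit:
carry_out([
  [[0,0,0],[0,0.22,0.2],-1],
  [[0,0,0],[0,0.22,0.2],-1],
  [[0,0,0],[0,0,0],-1],
])

```text
time_s: 18.68
eef_pos: [568.6, 235.9, 53.9]
ee_rot: [0.131, 0.926, 0.351, 0.05]
contact_force: [-4.1, -4.8, 0.0]
finger_gap: 51.1
```

```bash
python3 st.py
```

```text
18.675 p [568.6 235.9  53.9] j [-0.153 -0.056 -0.557  0.956  0.718 -1.401] F [-4.1 -4.8  0. ] gap 51.1
x [-0.961  0.278 -0.   ] z [ 0.185  0.637 -0.748] xyaw 163.88
```

Emit:
carry_out([
  [[0,0,0],[0,0.22,0.2],-1],
  [[0,0,0],[0,0.22,0.2],-1],
  [[0,0,0],[0,0,0],-1],
])

```text
time_s: 19.05
eef_pos: [570.2, 241.4, 53.8]
ee_rot: [0.131, 0.926, 0.351, 0.05]
contact_force: [-4.6, -6.3, 1.9]
finger_gap: 51.0
```

```bash
python3 st.py;python3 - <<'E'
from h import *
im,d,W=shot("scene","s8.png"); im2,_,_=shot("top","t8.png")
cv2.imwrite('pics/s8c.png',cv2.resize(im[170:300,310:460,::-1],(750,650)))
cv2.imwrite('pics/t8c.png',cv2.resize(im2[150:270,160:310,::-1],(750,600)))
E
```

```text
19.05 p [570.2 241.4  53.8] j [-0.142 -0.053 -0.555  0.946  0.717 -1.385] F [-4.6 -6.3  1.9] gap 51.0
x [-0.961  0.278 -0.   ] z [ 0.184  0.637 -0.748] xyaw 163.88
```

View pics/s8c.png

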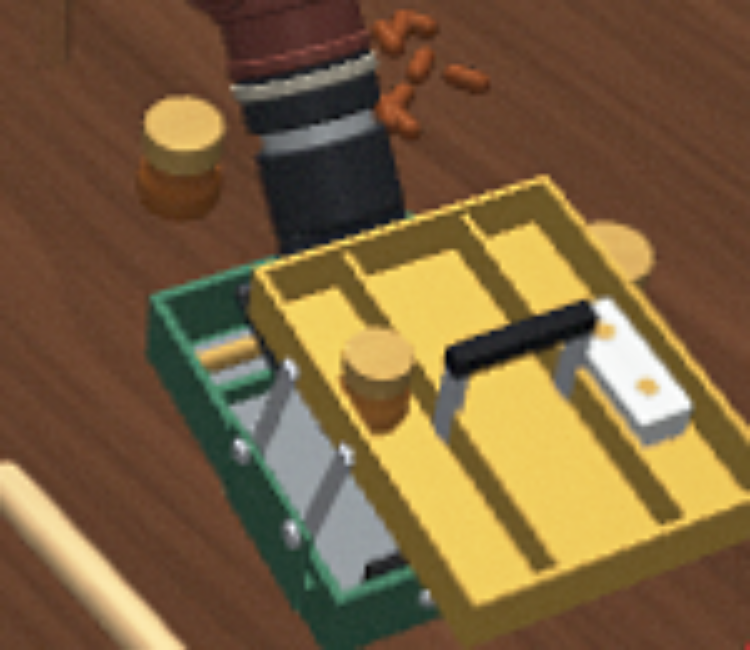

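View pics/t8c.png

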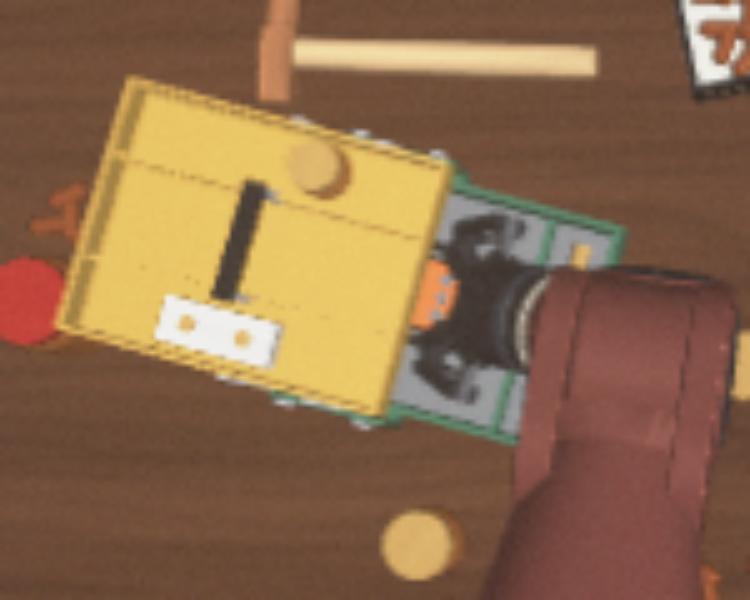

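Emit:
carry_out([
  [[0,0,0],[0,-0.4,0.45],-1],
  [[0,0,0],[0,-0.4,0.45],-1],
  [[0,0,0],[0,-0.4,0.45],-1],
  [[0,0,0],[0,0,0],-1],
])

```text
time_s: 19.65
eef_pos: [571.1, 240.8, 35.9]
ee_rot: [0.131, 0.926, 0.351, 0.051]
contact_force: [-1.3, -8.1, -0.1]
finger_gap: 51.3
```

Emit:
carry_out([
  [[0,0,0],[0,-0.13,0.15],-1],
  [[0,0,0],[0,-0.13,0.15],-1],
  [[0,0,0],[0,0,0],-1],
])

```text
time_s: 20.02
eef_pos: [571.4, 240.9, 32.4]
ee_rot: [0.131, 0.926, 0.351, 0.051]
contact_force: [-1.5, -8.3, 1.7]
finger_gap: 50.8
```

```bash
python3 st.py
```

```text
20.025 p [571.4 240.9  32.4] j [-0.142 -0.022 -0.567  0.9    0.717 -1.385] F [-1.5 -8.3  1.7] gap 50.8
x [-0.96   0.279 -0.002] z [ 0.187  0.637 -0.748] xyaw 163.83
```

Emit:
carry_out([
  [[0,0,0],[0,-0.13,0.15],-1],
  [[0,0,0],[0,0,0],-1],
])

```text
time_s: 20.27
eef_pos: [571.4, 240.9, 30.5]
ee_rot: [0.131, 0.926, 0.351, 0.051]
contact_force: [-1.5, -8.1, 1.8]
finger_gap: 51.1
```

Emit:
carry_out([
  [[0,0,0],[0,-0.13,0.15],-1],
  [[0,0,0],[0,0,0],-1],
])

```text
time_s: 20.52
eef_pos: [571.7, 241.2, 29.5]
ee_rot: [0.131, 0.925, 0.352, 0.051]
contact_force: [-6.2, -9.4, 9.5]
finger_gap: 51.3
```

Emit:
carry_out([
  [[0,0,0],[0,0,0],0.5],
  [[0,0,0],[0,0,0],0.9],
  [[0,0,0],[0,0,0],0.9],
  [[0,0,0],[0,0,0],0.9],
])

```text
time_s: 21.02
eef_pos: [570.5, 242.0, 28.0]
ee_rot: [0.131, 0.926, 0.352, 0.05]
contact_force: [0.4, -0.4, -0.0]
finger_gap: 81.1
```

```bash
python3 st.py
```

```text
21.025 p [570.5 242.   28. ] j [-0.141 -0.015 -0.57   0.892  0.717 -1.385] F [ 0.4 -0.4 -0. ] gap 81.1
x [-0.961  0.277 -0.001] z [ 0.185  0.638 -0.748] xyaw 163.92
```

Emit:
carry_out([
  [[0,0,0],[0,0,-1.0],0.9],
  [[0,0,0],[0,0,-2.5],0.9],
  [[0,0,0],[0,0,-3.5],0.9],
  [[0,0,0],[0,0,-4.0],0.9],
  [[0,0,0],[0,0,-4.5],0.9],
  [[0,0,0],[0,0,-4.5],0.9],
  [[0,0,0],[0,0,-4.5],0.9],
  [[0,0,0],[0,0,0],0.9],
])

```text
time_s: 22.02
eef_pos: [526.5, 83.3, 214.2]
ee_rot: [0.131, 0.926, 0.351, 0.053]
contact_force: [0.7, 0.0, -0.1]
finger_gap: 80.9
```

```bash
python3 st.py;python3 - <<'E'
from h import *
im,d,W=shot("scene","s9.png"); im2,d2,W2=shot("top","t9.png"); np.savez('t9.npz',im=im2,W=W2,ims=im,Ws=W)
cv2.imwrite('pics/s9c.png',cv2.resize(im[150:320,300:480,::-1],(720,600)))
cv2.imwrite('pics/t9c.png',cv2.resize(im2[150:270,160:310,::-1],(750,600)))
E
```

```text
22.025 p [526.5  83.3 214.2] j [-0.482 -0.183 -0.375  1.547  0.709 -1.834] F [ 0.7  0.  -0.1] gap 80.9
x [-0.96   0.28  -0.006] z [ 0.19   0.636 -0.748] xyaw 163.75
```

View pics/s9c.png

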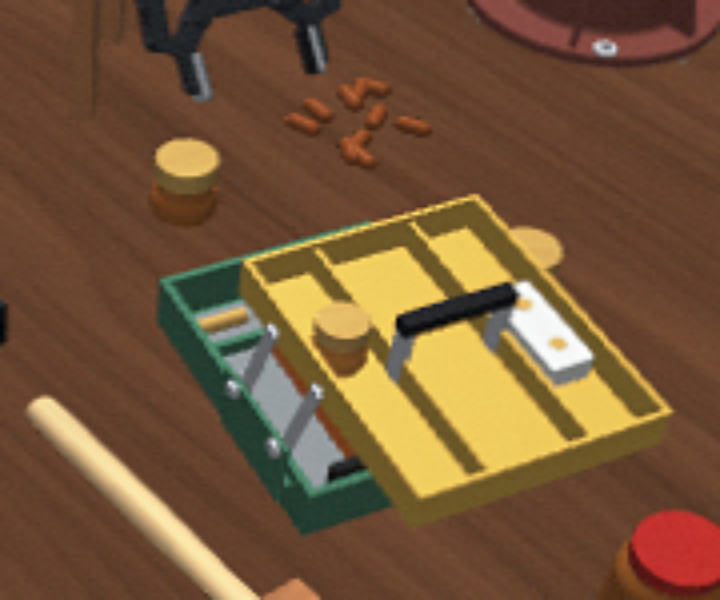

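View pics/t9c.png

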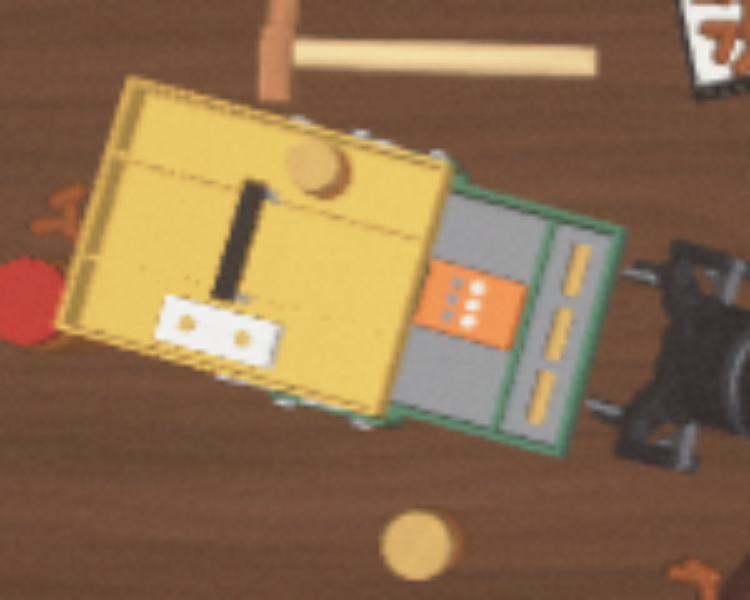

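```bash
python3 - <<'E'
from fit import *
f=np.load('t9.npz');W=f['W'];im=f['im']
O=np.array([566.7,229,0]);cx=np.array([.2756,.9613,0]);cy=np.array([-.9613,.2756,0])
Q=W-O;a=Q@cx;b=Q@cy;z=Q[...,2];h=cv2.cvtColor(im,cv2.COLOR_RGB2HSV)
m=(a>-75)&(a<-3)&(abs(b)<35)&(h[...,0]<16)&(h[...,1]>140)&(h[...,2]>150)&(z<80)
A=np.c_[a[m],b[m],np.ones(m.sum())];c=np.linalg.lstsq(A,z[m],rcond=None)[0]
print(m.sum(),np.median(z[m]),c,np.percentile(a[m],[0,3,97]),np.percentile(b[m],[0,3,97,100]),cv2.minAreaRect(A[:,:2].astype(np.float32)))
m=(abs(z)<12)&(a>-55)&(a<-10)&(abs(b)>40)&(abs(b)<75);print("floor",np.median(z[m]))
D["top"]={"im":im}
c2,off=crop("top",150,270,160,310,5)
draw("top",c2,box(*(O+17*cx-2*cy)[:2],np.radians(74),-75,75,-26,26,6,44),(255,0,0),5,off)
draw("top",c2,box(*O[:2],np.radians(74),-64,-58,-83,83,6,22),(0,0,0),5,off)
cv2.imwrite('pics/o9.png',c2)
E
```

```text
147 43.775107297636794 [ 6.70175648e-02 -1.13791353e-02  4.57017588e+01] [-58.35032718 -57.77811141  -8.15671882] [-28.61479318 -27.33614688  20.02572428  21.10035393] ((-31.113113403320312, -3.7365036010742188), (49.53276443481445, 54.297794342041016), 89.4293441772461)
floor 6.447764433539953
```

View pics/o9.png

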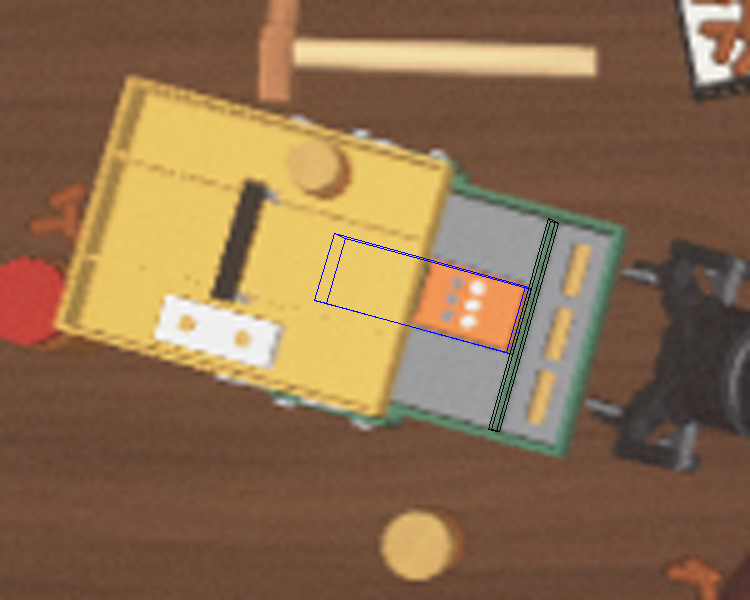

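```bash
python3 - <<'E'
from fit import *
O=np.array([566.7,229,0]);cx=np.array([.2756,.9613,0]);cy=np.array([-.9613,.2756,0])
A=[];Z=[];F=[];FZ=[];S=[]
for i in range(6):
    im,d,W=shot("top");Q=W-O;a=Q@cx;b=Q@cy;z=Q[...,2];h=cv2.cvtColor(im,cv2.COLOR_RGB2HSV)
    m=(a>-54)&(a<-12)&(abs(b+3)<20)&(z<80)
    A.append(np.c_[a[m],b[m],np.ones(m.sum())]);Z.append(z[m])
    m=(abs(z)<14)&(a>-54)&(a<-12)&(abs(b)>40)&(abs(b)<75);F.append(np.c_[a[m],b[m],np.ones(m.sum())]);FZ.append(z[m])
    c=np.linalg.lstsq(A[-1],Z[-1],rcond=None)[0];S.append(c[0])
print("per-shot slope",np.round(S,3)); print("meter",np.linalg.lstsq(np.vstack(A),np.hstack(Z),rcond=None)[0],"floor",np.linalg.lstsq(np.vstack(F),np.hstack(FZ),rcond=None)[0],np.std(np.hstack(FZ)))
im,d,W=shot("scene","s10.png"); D["scene"]={"im":im}
for k,(t) in enumerate((0,0.06)):
    c2,off=crop("scene",200,300,340,450,7)
    B=box(*(O+17*cx-3*cy)[:2],np.radians(74),-75,75,-26,26,6,44)
    aa=(B-O)@cx; B[:,2]+=t*(aa+58)
    draw("scene",c2,B,(255,0,0),7,off)
    cv2.imwrite('pics/o10_%d.png'%k,c2[:600])
c2,off=crop("scene",200,300,340,450,7);cv2.imwrite('pics/o10_r.png',c2)
E
```

```text
per-shot slope [-0.005  0.047  0.005  0.021 -0.     0.036]
meter [1.70738979e-02 1.37556579e-02 4.50190310e+01] floor [-3.58027140e-03 -2.92282431e-03  6.58434913e+00] 3.107498869096573
```

View pics/o10_0.png

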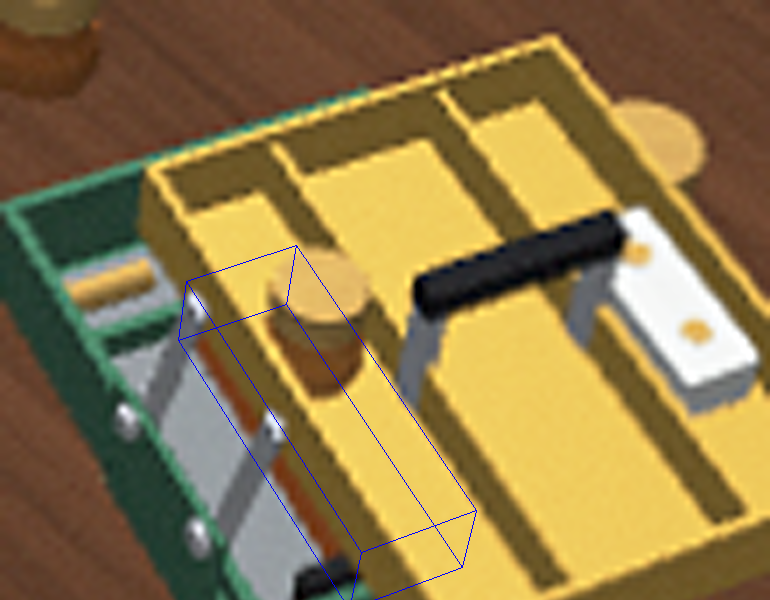

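View pics/o10_1.png

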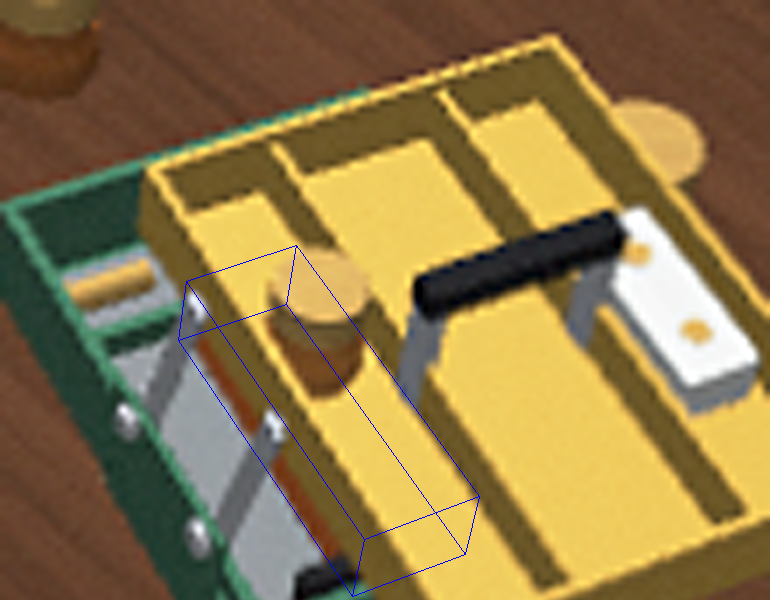

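```bash
python3 - <<'E'
from fit import *
from scipy.optimize import least_squares
O=np.array([566.7,229,0]);cx=np.array([.2756,.9613,0]);cy=np.array([-.9613,.2756,0])
im=np.mean([shot("scene")[0].astype(float) for _ in range(6)],0)
sat=im[...,0]-im[...,2]  # orange vs grey
pts=[]
for r in range(250,281):
    row=sat[r]; 
    line=' '.join('%d'%v for v in row[358:392]); 
    if r%4==0: print(r,line)
np.save('avg.npy',im)
E
```

```text
252 -10 -10 -10 -10 -7 -6 -5 -5 -8 -11 -17 38 85 90 73 69 69 70 70 68 63 107 150 120 85 83 84 83 81 81 82 75 65 95
256 -28 -19 -8 -5 -4 -5 -5 -10 -10 -10 -10 -11 -14 20 64 90 82 70 70 71 69 68 67 61 151 148 89 84 85 92 125 147 145 144
260 -7 -6 -23 -24 -8 -8 -9 -10 -10 -10 -10 -11 -10 -11 -12 -18 53 91 91 15 -14 -14 23 65 69 65 108 147 145 143 144 143 143 144
264 -12 -13 -13 -10 -15 -28 -18 -8 -10 -10 -10 -10 -11 -10 -10 -11 -10 -6 -6 -5 -8 -2 71 70 69 68 67 67 65 107 147 144 143 144
268 -13 -14 -12 -10 -11 -12 -10 -26 -21 -11 -10 -10 -10 -10 -10 -7 -5 -5 -5 -8 -16 60 92 89 81 67 70 70 69 69 66 70 148 146
272 -13 -13 -12 -12 -12 -11 -11 -13 -11 -17 -31 -19 -9 -6 -5 -5 -5 -6 -9 -9 -11 -10 -14 15 81 90 88 70 69 68 69 68 67 69
276 63 10 -14 -13 -14 -13 -13 -13 -9 -4 -8 -8 -23 -23 -7 -6 -11 -10 -11 -9 -9 -10 -10 -10 -12 -16 65 93 88 81 72 69 69 69
280 56 57 60 42 -8 -16 -14 -15 -13 -12 -13 -13 -12 -12 -27 -23 -9 -10 -11 -11 -9 -9 -9 -11 -10 -8 -9 -7 10 -4 -8 1 52 71
```

```bash
python3 - <<'E'
from fit import *
O=np.array([566.7,229,0])
R=np.array([252,256,260,268,272,276]);C=np.array([368.95,371.35,373.75,378.65,381.3,383.6])
from scipy.optimize import least_squares
for yaw in(73,74,75):
  w=np.radians(yaw);cx=np.array([np.cos(w),np.sin(w),0]);cy=np.array([-cx[1],cx[0],0])
  a=np.linspace(-70,95,300)[:,None]
  def f(q):
    P=O+a*cx+(q[0]-26)*cy+np.array([0,0,1.])*(6+q[1]*(a+58))
    p=proj("scene",P); return np.interp(R,p[:,1],p[:,0])-C
  s=least_squares(f,[0,0],x_scale=[1,.01]);print(yaw,s.x,s.fun.round(2))
  # case sill / wall reference: floor line check
E
```

```text
73 [0.08791172 0.00509898] [-0.05  0.01  0.06  0.07 -0.12  0.03]
74 [ 1.09736919 -0.03410138] [-0.05  0.01  0.06  0.07 -0.12  0.03]
75 [ 2.09950051 -0.07329124] [-0.05  0.01  0.06  0.07 -0.12  0.03]
```

```bash
python3 - <<'E'
from plan import *
down=tool(74,0); t=np.radians(74)
x=np.array([np.cos(t),np.sin(t),0]);z=np.array([0,0,-1.]);Rh=np.c_[x,np.cross(z,x),z]
p,R=plan([520,90,320],down,6,g=0.2)
p,R=plan([596,334,310],Rh,12,p,R,g=0.2)
E
```

```text
[[[0.121, 0, 0], [0.1, 1.24, -1.33], 0.2], [[0.121, 0.001, 0], [0.1, 1.07, -1.46], 0.2], [[0.121, 0, -0.001], [0.11, 0.88, -1.59], 0.2], [[0.121, 0, 0.0], [0.1, 0.69, -1.67], 0.2], [[0.121, 0, 0.0], [0.1, 0.47, -1.75], 0.2], [[0.121, 0.001, 0], [0.1, 0.27, -1.8], 0.2]]
end [520.1  90.  320. ]
[[[0, 0, 0.131], [-0.05, 2.13, 0.08], 0.2], [[0, 0, 0.131], [0.23, 2.12, 0.09], 0.2], [[0, 0, 0.131], [0.51, 2.06, 0.08], 0.2], [[0, 0, 0.131], [0.77, 1.99, 0.08], 0.2], [[0, 0, 0.13], [1.02, 1.87, 0.09], 0.2], [[0, 0, 0.131], [1.26, 1.71, 0.08], 0.2], [[0, 0, 0.131], [1.47, 1.54, 0.08], 0.2], [[0, 0, 0.131], [1.66, 1.34, 0.09], 0.2], [[0, 0, 0.131], [1.82, 1.11, 0.08], 0.2], [[0, 0, 0.131], [1.95, 0.85, 0.08], 0.2], [[0, 0, 0.131], [2.04, 0.6, 0.09], 0.2], [[0, 0, 0.131], [2.11, 0.33, 0.08], 0.2]]
end [596. 334. 310.]
```

Emit:
carry_out([
  [[0.121,0,0],[0.1,1.24,-1.33],0.2],
  [[0.121,0.001,0],[0.1,1.07,-1.46],0.2],
  [[0.121,0,-0.001],[0.11,0.88,-1.59],0.2],
  [[0.121,0,0],[0.1,0.69,-1.67],0.2],
  [[0.121,0,0],[0.1,0.47,-1.75],0.2],
  [[0.121,0.001,0],[0.1,0.27,-1.8],0.2],
])

```text
time_s: 23.52
eef_pos: [520.1, 90.0, 321.3]
ee_rot: [0.139, 0.99, -0.002, 0.0]
contact_force: [0.7, 0.7, -0.1]
finger_gap: 51.3
```

Emit:
carry_out([
  [[0,0,0.131],[-0.05,2.13,0.08],0.2],
  [[0,0,0.131],[0.23,2.12,0.09],0.2],
  [[0,0,0.131],[0.51,2.06,0.08],0.2],
  [[0,0,0.131],[0.77,1.99,0.08],0.2],
  [[0,0,0.13],[1.02,1.87,0.09],0.2],
  [[0,0,0.131],[1.26,1.71,0.08],0.2],
  [[0,0,0.131],[1.47,1.54,0.08],0.2],
  [[0,0,0.131],[1.66,1.34,0.09],0.2],
  [[0,0,0.131],[1.82,1.11,0.08],0.2],
  [[0,0,0.131],[1.95,0.85,0.08],0.2],
])

```text
time_s: 24.78
eef_pos: [583.5, 294.0, 311.6]
ee_rot: [0.715, 0.699, -0.0, -0.0]
contact_force: [0.4, -0.6, 0.1]
finger_gap: 51.6
```

Emit:
carry_out([
  [[0,0,0.131],[2.04,0.6,0.09],0.2],
  [[0,0,0.131],[2.11,0.33,0.08],0.2],
  [[0,0,0],[0,0,0],0.2],
])

```text
time_s: 25.15
eef_pos: [596.0, 335.0, 309.2]
ee_rot: [0.798, 0.602, -0.001, -0.0]
contact_force: [0.3, -0.0, -0.6]
finger_gap: 51.4
```

```bash
python3 st.py;python3 - <<'E'
from plan import *
im,d,W=shot("scene","s11.png")
cv2.imwrite('pics/s11c.png',cv2.resize(im[100:320,300:520,::-1],(600,600)))
p=W[(abs(W[...,0]-596)<60)&(abs(W[...,1]-334)<60)&(W[...,2]>210)&(W[...,2]<232)]
print(p.mean(0),cv2.minAreaRect(p[:,:2].astype(np.float32)))
E
```

```text
25.15 p [596.  335.  309.2] j [0.321 0.414 0.573 1.731 0.    0.6  ] F [ 0.3 -0.  -0.6] gap 51.4
x [ 0.275  0.961 -0.   ] z [-0.001 -0.    -1.   ] xyaw 74.04
[597.02519183 335.76882383 221.6790516 ] ((594.6940307617188, 334.73284912109375), (19.06212615966797, 83.31849670410156), 74.41194152832031)
```

View pics/s11c.png

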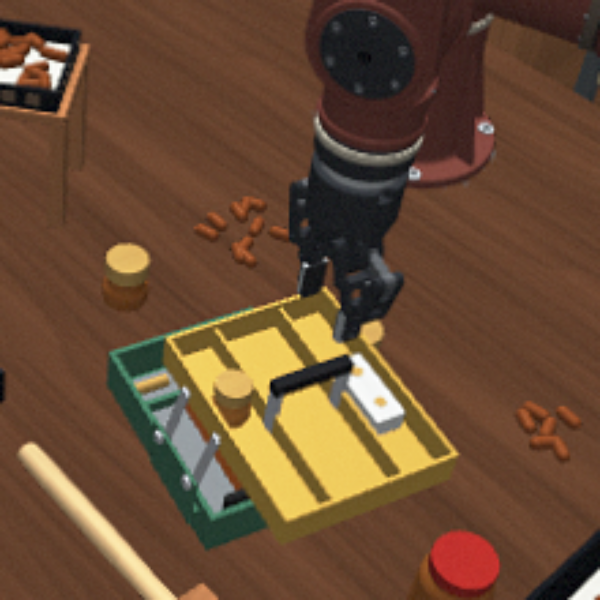

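Emit:
carry_out([
  [[0,0,0],[0,0,3.0],0.2],
  [[0,0,0],[0,0,3.0],0.2],
  [[0,0,0],[0,0,2.2],0.2],
  [[0,0,0],[0,0,1.5],0.2],
  [[0,0,0],[0,0,0],-1],
  [[0,0,0],[0,0,0],-1],
  [[0,0,0],[0,0,0],-1],
  [[0,0,0],[0,0,0],-1],
])

```text
time_s: 26.2
eef_pos: [596.5, 333.8, 214.4]
ee_rot: [0.799, 0.602, 0.001, 0.0]
contact_force: [-2.3, -3.7, 5.8]
finger_gap: 13.2
```

```bash
python3 st.py; python3 - <<'E'
import numpy as np
q=np.linspace(1.98,0,21);d=np.radians(10)
x=88*(np.cos(d)-np.cos(q-d));z=88*(np.sin(q-d)+np.sin(d))
print(np.round(np.c_[q[1:],np.diff(x)/10,-np.diff(z)/10],2).tolist())
E
```

```text
26.2 p [596.5 333.8 214.4] j [ 0.32   0.361  0.334  1.543 -0.     0.599] F [-2.3 -3.7  5.8] gap 13.2
x [0.276 0.961 0.   ] z [ 0.001  0.    -1.   ] xyaw 73.98
[[1.88, -0.86, -0.16], [1.78, -0.87, -0.07], [1.68, -0.87, 0.01], [1.58, -0.87, 0.1], [1.48, -0.85, 0.18], [1.39, -0.83, 0.27], [1.29, -0.8, 0.35], [1.19, -0.76, 0.42], [1.09, -0.72, 0.5], [0.99, -0.66, 0.56], [0.89, -0.6, 0.63], [0.79, -0.54, 0.68], [0.69, -0.47, 0.73], [0.59, -0.39, 0.78], [0.49, -0.31, 0.81], [0.4, -0.23, 0.84], [0.3, -0.15, 0.86], [0.2, -0.06, 0.87], [0.1, 0.02, 0.87], [0.0, 0.11, 0.86]]
```

Emit:
carry_out([
  [[0,0,0],[-0.86,0,-0.16],-1],
  [[0,0,0],[-0.87,0,-0.07],-1],
  [[0,0,0],[-0.87,0,0.01],-1],
  [[0,0,0],[-0.87,0,0.1],-1],
  [[0,0,0],[-0.85,0,0.18],-1],
  [[0,0,0],[-0.83,0,0.27],-1],
  [[0,0,0],[-0.8,0,0.35],-1],
  [[0,0,0],[-0.76,0,0.42],-1],
  [[0,0,0],[-0.72,0,0.5],-1],
  [[0,0,0],[-0.66,0,0.56],-1],
])

```text
time_s: 27.45
eef_pos: [573.8, 254.5, 192.2]
ee_rot: [0.799, 0.601, -0.001, 0.001]
contact_force: [-1.1, -7.7, 3.7]
finger_gap: 13.4
```

Emit:
carry_out([
  [[0,0,0],[-0.6,0,0.63],-1],
  [[0,0,0],[-0.54,0,0.68],-1],
  [[0,0,0],[-0.47,0,0.73],-1],
  [[0,0,0],[-0.39,0,0.78],-1],
  [[0,0,0],[-0.31,0,0.81],-1],
  [[0,0,0],[-0.23,0,0.84],-1],
  [[0,0,0],[-0.15,0,0.86],-1],
  [[0,0,0],[-0.06,0,0.87],-1],
])

```text
time_s: 28.45
eef_pos: [566.4, 228.6, 128.6]
ee_rot: [0.799, 0.601, -0.0, 0.001]
contact_force: [4.6, -2.0, -5.8]
finger_gap: 12.7
```

```bash
python3 st.py
```

```text
28.45 p [566.4 228.6 128.6] j [ 1.710e-01  1.480e-01 -6.800e-02  1.356e+00 -1.000e-03  4.510e-01] F [ 4.6 -2.  -5.8] gap 12.7
x [ 0.277  0.961 -0.001] z [-0.    -0.002 -1.   ] xyaw 73.93
```

Emit:
carry_out([
  [[0,0,0],[0.02,0,0.6],-1],
  [[0,0,0],[0.05,0,0.5],-1],
  [[0,0,0],[0.06,0,0.4],-1],
  [[0,0,0],[0,0,0.1],-1],
  [[0,0,0],[0,0,0],-1],
])

```text
time_s: 29.08
eef_pos: [566.8, 230.0, 113.8]
ee_rot: [0.799, 0.601, -0.0, 0.001]
contact_force: [1.8, -5.2, 3.3]
finger_gap: 12.7
```

```bash
python3 st.py
```

```text
29.075 p [566.8 230.  113.8] j [ 0.173  0.156 -0.085  1.329 -0.002  0.453] F [ 1.8 -5.2  3.3] gap 12.7
x [ 0.277  0.961 -0.001] z [ 0.001 -0.002 -1.   ] xyaw 73.95
```

Emit:
carry_out([
  [[0,0,0],[0,0,0.15],-1],
  [[0,0,0],[0,0,0],-1],
])

```text
time_s: 29.32
eef_pos: [567.0, 230.0, 113.5]
ee_rot: [0.799, 0.601, 0.0, 0.001]
contact_force: [-1.5, -6.3, 10.1]
finger_gap: 12.7
```

Emit:
carry_out([
  [[0,0,0],[0,0,0],-0.5],
  [[0,0,0],[0,0,0],0.2],
  [[0,0,0],[0,0,0],0.2],
  [[0,0,0],[0,0,-2.0],0.2],
  [[0,0,0],[0,0,-4.0],0.2],
  [[0,0,0],[0,0,-5.0],0.2],
  [[0,0,0],[-4.0,-4.0,-2.0],0.2],
  [[0,0,0],[-4.0,-4.0,0],0.2],
  [[0,0,0],[0,-4.0,0],0.2],
  [[0,0,0],[0,0,0],0.2],
])

```text
time_s: 30.58
eef_pos: [427.7, 187.7, 244.1]
ee_rot: [0.798, 0.602, 0.001, 0.0]
contact_force: [-0.0, -0.0, -0.7]
finger_gap: 51.3
```

```bash
python3 st.py;python3 - <<'E'
from fit import *
im,d,W=shot("scene","s12.png"); im2,d2,W2=shot("top","t12.png"); D={}
for n,i,a in(("top",im2,(165,285,195,345,5)),("scene",im,(180,310,320,470,5))):
    import fit; fit.D[n]={"im":i}
    c,off=crop(n,*a)
    draw(n,c,box(567,230,np.radians(74),-114,114,-89,89,55,91),(255,0,0),5,off); cv2.imwrite('pics/f_%s.png'%n,c)
reg=(abs(W[...,0]-570)<80)&(abs(W[...,1]-230)<80)&(W[...,2]>112)&(W[...,2]<132)
p=W[reg];print(np.median(p[:,2]),cv2.minAreaRect(p[:,:2].astype(np.float32)))
E
```

```text
30.575 p [427.7 187.7 244.1] j [ 0.132 -0.307 -0.291  1.585  0.     0.411] F [-0.  -0.  -0.7] gap 51.3
x [0.275 0.961 0.001] z [ 0.002  0.001 -1.   ] xyaw 74.04
122.78548706806768 ((565.3260498046875, 231.00579833984375), (16.491077423095703, 82.88624572753906), 74.2177734375)
```

View pics/f_scene.png

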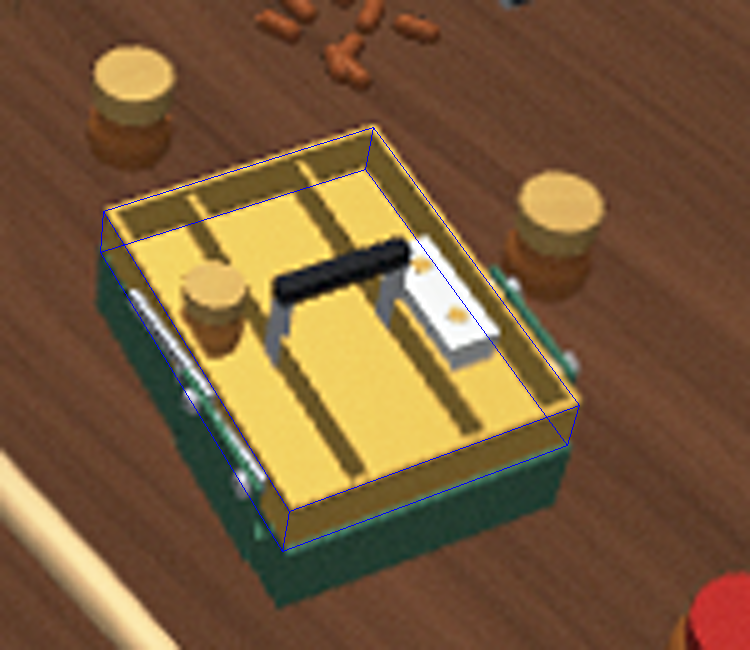

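View pics/s12.png

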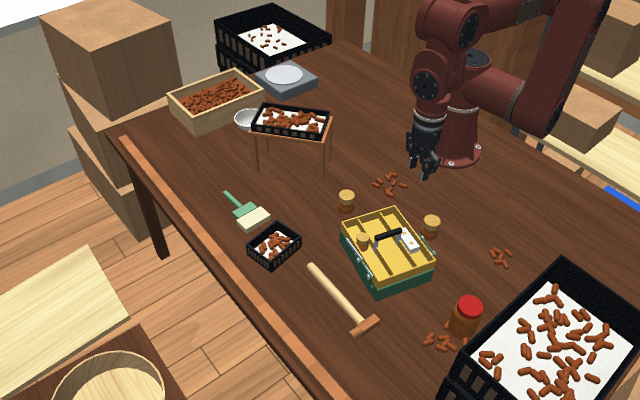

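The tray is shut and matches its starting outline. The jar stands upright at about (363,238) and the block is in its lane at about (408,240). The bystanders have not moved, so I'm handing in.

```bash
python3 -c "
from workcell import robot
print(robot.job_done())"
```

```text
the job is handed in; nothing more can be done
None
```

The meter is in the bay under the shut tray, and I handed the job in at about 30.6 s of the 72 s allowed. No verdict was reported.

- **What I did:** I swung the tray open by its handle until it met its stop, then let go, and it stayed up. I took the meter from under the rack with the tool leaning about 42°. I pushed it back against the pad at about 7–8 N, lowered it to the floor and released it. Then I guided the tray down at about 0.8 rad/s and pressed it shut.
- **Meter:** After release, its front end was at the sill and its top about 44 mm above the case's underside, as expected for a seated meter. The overlay gave case x of about 17 and y of about -2.
- **Tray and contents:** The tray outline and handle were back where they started. The amber jar was upright and the block was in its lane.
- **Bystanders:** They looked unmoved in the last picture, judged by eye rather than measured.
- **Weaker checks:**
  - **Meter level:** The first depth reading suggested a tilt of 0.067 rad, over the 0.06 limit. Six further readings averaged 0.017, and a check of the meter's edge in the picture was consistent with flat.
  - **Not re-checked:** I did not look at the meter again once the tray was shut over it.

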